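# Pull the fuse carriers and lock out the bike lift

### The job

Lock out the bike lift for servicing: push in each fuse carrier that is in the green fuse block until its latch lets go and it springs out, pull it free and put it in the red crate. When all the carriers are in the crate, press the yellow-gripped locking bar down into the two fork clips of the block, centred over the sockets, until it is fully home under both jaws, and let go. Leave the mug, the spanner and the oil bottle where they stand.

Things in the scene. Friction and masses are not known exactly. Their poses are not given: they have to be found in the camera images.
- block: Fuse block of the bike lift, fixed to the bench: green base plate 100 x 324 x 12 mm (x, y, z), four vertical sockets (wells) in a row along y at y = -87, -29, +29, +87 mm, walled up to 52 mm above the bench (42 mm across in x); one may be empty. A grey clip post with a fork clip open upward at each end, y = -142 and +142 mm. Origin: centre of the underside on the bench, z up.
- bar_seat (a point): Middle of the row, 85 mm above the bench, on the axis of the fully clipped-in bar; axes as block, the bar runs along y. The clips' mouths begin about 25 mm above it and are 20 mm wide there. Nothing stands within 20 mm below this point once the carriers are out.
- jaw1 (a joint): Clip at y = -142 mm: a fixed blue cheek with a slanted lip at its -x side, a sprung hinged blue jaw at its +x side, its nose over the seated rod. Jaw angle (rad): 0 closed, about 0.1 while the rod is pressed past it, near 0 once it is in. Pressing the rod down into both clips at once takes about 5 to 12 N until it drops onto the bottom of the forks.
- jaw2 (a joint): Jaw of the same clip at y = +142 mm, the same meaning.
- bar: Loose locking bar, 180 g: steel rod 14 mm in diameter, 320 mm long, along the body's y axis, with a square yellow grip (24 x 44 x 24 mm in x, y, z) fixed round its middle, so that it lies level with its axis 12 mm above the bench and does not roll. Any of the four sides of the grip may be uppermost. Origin: centre of the grip's underside.
- bar_center (a point): Centre of the bar's grip, on the rod's axis, at the middle of its length.
- crate: Loose open red crate, outside 220 x 150 x 40 mm (x, y, z), walls and floor 4 mm, 600 g. Origin: centre of the underside. The carriers may stand or lie in it.
- carrier1: Fuse carrier in the socket at block y = -87 mm, absent in some runs. Black part 28 x 32 x 30 mm (x, y, z), on it an orange handle 24 x 18 x 45 mm; below it a sprung steel foot 26 x 28 mm stands out 8 mm while latched, 20 mm when free. About 70 g. Origin: centre of the black part's underside, z towards the handle; axes start as the block's. Latched, the origin is 26 mm above the bench; lift it 50 mm to clear the socket.
- carrier1_mid (a point): Point on the axis of carrier1, 30 mm above its origin, where the black part meets the handle; 56 mm above the bench while latched.
- latch1 (a joint): White hook over the +y side of carrier1, up to 64 mm above the bench; 0 holds it (pulling only locks it). Pushing the carrier straight down 4 to 6 mm (6 to 10 N, bottom at 6 mm) swings the hook away to +y (rad; clear from 0.17, it stays there); let go, the carrier springs up to 12 mm above its latched height, free to lift out.
- carrier2: Fuse carrier in the socket at block y = -29 mm, absent in some runs. Black part 28 x 32 x 30 mm (x, y, z), on it an orange handle 24 x 18 x 45 mm; below it a sprung steel foot 26 x 28 mm stands out 8 mm while latched, 20 mm when free. About 70 g. Origin: centre of the black part's underside, z towards the handle; axes start as the block's. Latched, the origin is 26 mm above the bench; lift it 50 mm to clear the socket.
- carrier2_mid (a point): Point on the axis of carrier2, 30 mm above its origin, where the black part meets the handle; 56 mm above the bench while latched.
- latch2 (a joint): White hook over the +y side of carrier2, up to 64 mm above the bench; 0 holds it (pulling only locks it). Pushing the carrier straight down 4 to 6 mm (6 to 10 N, bottom at 6 mm) swings the hook away to +y (rad; clear from 0.17, it stays there); let go, the carrier springs up to 12 mm above its latched height, free to lift out.
- carrier3: Fuse carrier in the socket at block y = 29 mm, absent in some runs. Black part 28 x 32 x 30 mm (x, y, z), on it an orange handle 24 x 18 x 45 mm; below it a sprung steel foot 26 x 28 mm stands out 8 mm while latched, 20 mm when free. About 70 g. Origin: centre of the black part's underside, z towards the handle; axes start as the block's. Latched, the origin is 26 mm above the bench; lift it 50 mm to clear the socket.
- carrier3_mid (a point): Point on the axis of carrier3, 30 mm above its origin, where the black part meets the handle; 56 mm above the bench while latched.
- latch3 (a joint): White hook over the +y side of carrier3, up to 64 mm above the bench; 0 holds it (pulling only locks it). Pushing the carrier straight down 4 to 6 mm (6 to 10 N, bottom at 6 mm) swings the hook away to +y (rad; clear from 0.17, it stays there); let go, the carrier springs up to 12 mm above its latched height, free to lift out.
- carrier4: Fuse carrier in the socket at block y = 87 mm, absent in some runs. Black part 28 x 32 x 30 mm (x, y, z), on it an orange handle 24 x 18 x 45 mm; below it a sprung steel foot 26 x 28 mm stands out 8 mm while latched, 20 mm when free. About 70 g. Origin: centre of the black part's underside, z towards the handle; axes start as the block's. Latched, the origin is 26 mm above the bench; lift it 50 mm to clear the socket.
- carrier4_mid (a point): Point on the axis of carrier4, 30 mm above its origin, where the black part meets the handle; 56 mm above the bench while latched.
- latch4 (a joint): White hook over the +y side of carrier4, up to 64 mm above the bench; 0 holds it (pulling only locks it). Pushing the carrier straight down 4 to 6 mm (6 to 10 N, bottom at 6 mm) swings the hook away to +y (rad; clear from 0.17, it stays there); let go, the carrier springs up to 12 mm above its latched height, free to lift out.
- mug: White mug, 80 mm wide, 90 mm high, a bystander; origin at the centre of its underside.
- spanner: Spanner lying on the bench, 180 mm, a bystander; origin near its middle.
- oil: Yellow bottle of oil, 60 mm wide, 150 mm high, a bystander; origin at the centre of its underside.
Mind the look-alikes: they are no part of the job. What is shaped like the carrier3 but purple or turquoise is not meant.

How it is judged:
By the outcome, as a careful person would: the job done as asked, in the order asked, and still so for the second after the job is handed in, with the robot touching nothing.
Of carrier1, carrier2, carrier3, carrier4 only 3 to 4 are there at a start; the rules pass over those that are not, and their reading is None.
At some moment in a run one of bar, crate may be knocked a few centimetres aside while the robot is not near it.
Once in a run the grip may slacken for a moment while it holds something.
It also fails if it takes over 210 s, if anything falls off the work surface, if the arm or the gripper's body presses on something with over 40 N, if the wrist force passes 120 N, or if a joint passes its speed limit or range.

### The arm

A 6-joint arm with a two-finger parallel gripper is mounted at the origin on the work surface. World frame = base frame: x ahead of the robot, y to its left, z up, the work surface at z = 0. Lengths are in m, angles in rad, forces in N, time in s.
With the tool pointing down it reaches from about 0.375 to 0.9 m from the base axis. Payload 3.1 kg.
Tool frame: the origin (TCP) lies at the very end of the fingers, on their centre line; the grasp point (between the pads) lies 19 mm behind it; z points along the fingers, y is the line along which they close (so a half turn about z gives the same grasp; the last joint's range is limited). The gripper opens to 87 mm and grips with 3 to 60 N. Pads are 19 mm wide; open, the fingers measure 117 mm over their backs; the gripper's body (75 mm by 190 mm) begins 51 mm behind the grasp point.
Start: joints at [-1.452, 0.527, 1.433, -0, 1.181, -0.178], TCP at [0.183, -0.597, 0.223] pointing down, gripper open.
Joint ranges: [-3.08, 3.08], [-0.75, 2.2], [0.22, 2.44], [-1.43, 4.57], [0, 2.65], [-2.85, 2.85]. Speed limits (rad/s): [2.79, 2.79, 3.14, 3.14, 3.14, 3.14].

### API

Orientations are given as a unit quaternion [x, y, z, w].
In Python, from rig import robot gives the robot as it stands. The module is installed in compiled form; this text tells all that it offers.
- The arm moves only by the tool servo_tool, never from a script. Its argument "rows" is one flat list of numbers, 5 for each row, row after row: the closure, from -1 (fully open) to 1 (shut), so that 0 is half open, then the shift along the tool's x, y, z in m, then the turn about the tool's z in degrees. A call has 1 to 5 rows; each row shifts and turns the commanded pose from where the row before left it, along the tool's axes as they then stand; what a row does not reach is not made up. A row lasts 1/12 s, in which the tool goes at most 41.7 mm and 7.16 degrees, less where a joint would pass 70% of its speed; a pose out of reach is approached as far as the arm can. A call with a gripper value outside its range is refused whole. The fingers move at their own pace and stop on an object; "newtons" is the grip in N (left out, the last holds). Time passes only in rows, so rows that do not move let the fingers close. It gives the time, the measured TCP pose, the force, the opening and the grip force at its end, in the units of the state.
- robot.get_obs(): the state, without advancing time (a new reading comes with each control period).
- robot.camera(name): name is "side" or "top"; returns a dict with "pixels" (420x560x3 uint8, red, green, blue), "intrinsics" (3x3 intrinsics, pixels), "dist" ([k1, k2, p1, p2, k3] as OpenCV has them; the pictures are not rectified), "rvec" (rotation vector, rad) and "tvec" (3), from world to camera coordinates, as OpenCV has them. Camera axes: x right, y down, z forward; pixel columns grow to the right and rows downward; lengths in m; the calibration is good to about 2 mm. A picture is of the moment at which its call begins. There is no depth.
- robot.hand_in(): hands the job in; it is judged then, once.
Trained networks look in a picture, given as the dict that the camera call returned (one of the last four; its "shot" number tells which), for a name from the list of things; names that differ only in an ending like _2 or _b are one class to them, and where a whole thing is asked for, a point or a joint stands for the part that bears it (a point fixed in the world has none). Each returns a list of dicts, best first, with "score" (0 to 1); they miss things now and then, are a little off and sometimes report something else, mostly with a low value. They report only what shows in the picture. A call takes as long as a camera call. They do not tell look-alikes from the thing itself.
- robot.spot_in(picture, query): "at" ([x, y, z] in m, in world coordinates, good to about 4 mm: the middle of the surface that is visible of it).
- robot.outline_of(picture, query): "region" (420x560 bool, what is visible of it).
- robot.place_of(picture, query): "at" ([x, y, z] in m, in world coordinates, good to about 4 mm: a listed point, or the origin of a listed thing).
The state is a dict: "time": time; "q": joint angles; "joint_velocities": joint speeds; "joint_torque": joint torques, N m; "position": TCP position; "tool_rot": TCP orientation; "ft_force": force on the tool from outside, world axes, zero at the start; "moment": the same for the moment, N m; "grip_width": finger opening in m; "grip_force": force on a finger pad.
Only numpy, scipy, OpenCV 4.12 (cv2) and the standard library are available. Lean on these libraries where they do the work, as an engineer would, in place of code of your own. Each camera call takes 0.05 s, during which the arm holds its last target. There are 200 camera calls.

## Working session

There is one attempt and no reset: what is moved stays moved. The work goes in short steps, Python scripts to look and compute and a tool call to move; the robot and the scene stay as the last step left them, time stands still between calls to the robot, and variables do not carry over. Pictures are saved under pics/ and viewed, at most 14 in all, crops included, and the job is handed in when it is done.

Besides the shell and the picture viewer there is one more tool, called after "Emit:" as name(argument=value, ...) on one line, values as JSON. servo_tool: Moves the arm, as the interface text tells. Its arguments: {"type":"object","properties":{"rows":{"type":"array","items":{"type":"number"}},"newtons":{"type":"number"}},"required":["rows"]}

```bash
mkdir -p pics
cat > h.py <<'E'
import numpy as np, cv2
from rig import robot
def shot(n,save=None):
    c=robot.camera(n)
    if save: cv2.imwrite('pics/'+save,c['pixels'][:,:,::-1])
    return c
def proj(c,P):
    return cv2.projectPoints(np.array(P,float).reshape(-1,3),c['rvec'],c['tvec'],c['intrinsics'],np.array(c['dist']))[0][:,0]
def ray(c,uv,z):
    p=cv2.undistortPoints(np.array(uv,float).reshape(-1,1,2),c['intrinsics'],np.array(c['dist']))[:,0]
    R=cv2.Rodrigues(np.array(c['rvec'],float))[0];t=np.array(c['tvec'],float).ravel()
    o=-R.T@t;d=np.c_[p,np.ones(len(p))]@R
    return o+d*((z-o[2])/d[:,2])[:,None]
E
python3 - <<'E'
from h import *
for n in('side','top'):
    c=shot(n,n+'0.png')
    for q in('block','bar_seat','bar','bar_center','crate','carrier1','carrier2','carrier3','carrier4','mug','spanner','oil'):
        print(n,q,[(np.round(d['at'],3).tolist(),round(d['score'],2)) for d in robot.place_of(c,q)[:5]])
o=robot.get_obs();print(o['time'],o['position'],o['tool_rot'],o['grip_width'])
E
```

```text
side block [([0.59, -0.001, 0.003], 0.84), ([0.7, -0.288, -0.001], 0.27)]
side bar_seat [([0.588, -0.001, 0.084], 0.84)]
side bar [([0.584, 0.028, 0.026], 0.7), ([0.453, -0.34, -0.0], 0.6)]
side bar_center [([0.456, -0.34, 0.015], 0.9)]
side crate [([0.431, 0.328, 0.004], 0.69), ([0.45, -0.34, 0.002], 0.65)]
side carrier1 [([0.734, -0.052, 0.009], 0.92), ([0.583, 0.028, 0.025], 0.79), ([0.738, 0.116, 0.004], 0.73), ([0.616, -0.083, 0.022], 0.69), ([0.565, 0.084, 0.021], 0.58)]
side carrier2 [([0.734, -0.052, 0.009], 0.92), ([0.583, 0.028, 0.025], 0.79), ([0.738, 0.116, 0.004], 0.73), ([0.616, -0.083, 0.022], 0.69), ([0.565, 0.084, 0.021], 0.58)]
side carrier3 [([0.734, -0.052, 0.009], 0.92), ([0.583, 0.028, 0.025], 0.79), ([0.738, 0.116, 0.004], 0.73), ([0.616, -0.083, 0.022], 0.69), ([0.565, 0.084, 0.021], 0.58)]
side carrier4 [([0.734, -0.052, 0.009], 0.92), ([0.583, 0.028, 0.025], 0.79), ([0.738, 0.116, 0.004], 0.73), ([0.616, -0.083, 0.022], 0.69), ([0.565, 0.084, 0.021], 0.58)]
side mug [([0.73, 0.277, 0.0], 0.88)]
side spanner [([0.412, 0.033, -0.0], 0.68)]
side oil [([0.704, -
[... 621 characters left out ...]
27, 0.027], 0.74), ([0.596, -0.03, 0.027], 0.66), ([0.612, -0.084, 0.028], 0.6)]
top carrier3 [([0.732, -0.055, 0.011], 0.76), ([0.565, 0.09, 0.03], 0.75), ([0.581, 0.027, 0.027], 0.74), ([0.596, -0.03, 0.027], 0.66), ([0.612, -0.084, 0.028], 0.6)]
top carrier4 [([0.732, -0.055, 0.011], 0.76), ([0.565, 0.09, 0.03], 0.75), ([0.581, 0.027, 0.027], 0.74), ([0.596, -0.03, 0.027], 0.66), ([0.612, -0.084, 0.028], 0.6)]
top mug [([0.613, -0.085, 0.026], 0.31), ([0.588, -0.0, 0.083], 0.21)]
top spanner [([0.414, 0.03, -0.004], 0.95)]
top oil [([0.703, -0.288, 0.001], 0.85)]
1.3 [ 0.18341668 -0.59746262  0.22256291] [ 9.88930091e-01  1.48382191e-01 -1.75702337e-05  6.92411412e-06] 0.08673072783209622
```

View pics/side0.png

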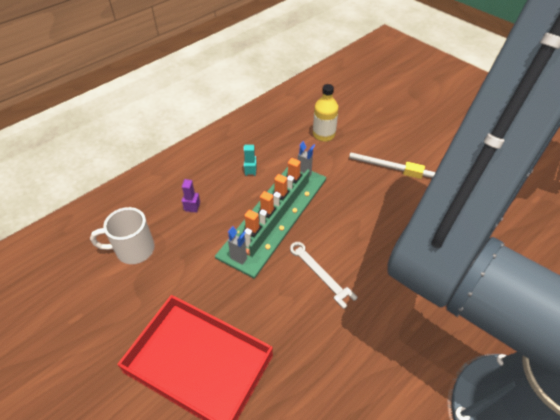

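View pics/top0.png

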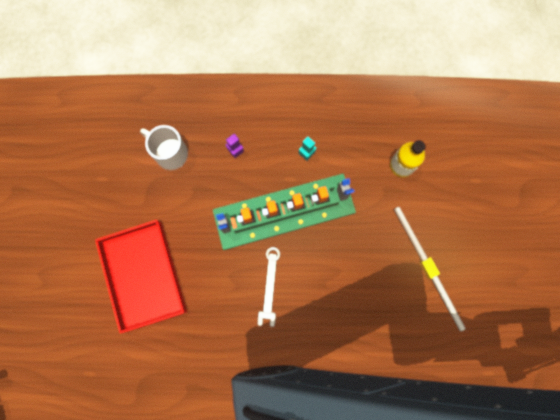

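The pictures show all four orange carriers in the block, at about (246,215) to (322,195) in the top view. The crate is at (141,277), the bar grip at (431,267) and the white hooks are on the +y (left) side. The purple and turquoise look-alikes stand behind the block. Next I'll measure the poses from the colours.

```bash
cat >> h.py <<'E'
def cc(m):
    n,l,s,_=cv2.connectedComponentsWithStats(m.astype(np.uint8)); return l==1+np.argmax(s[1:,4])
def hsv(c,lo,hi): return cv2.inRange(cv2.cvtColor(c['pixels'],cv2.COLOR_RGB2HSV),np.array(lo),np.array(hi))>0
def rect(c,m,z):
    ct=max(cv2.findContours(m.astype(np.uint8),cv2.RETR_EXTERNAL,cv2.CHAIN_APPROX_NONE)[0],key=len)[:,0]
    w=ray(c,ct,z)[:,:2].astype(np.float32)
    b=cv2.boxPoints(cv2.minAreaRect(w)); e=max((b[1]-b[0],b[2]-b[1]),key=np.linalg.norm)
    return b.mean(0),sorted((np.linalg.norm(b[1]-b[0]),np.linalg.norm(b[2]-b[1]))),np.degrees(np.arctan2(e[1],e[0]))%180
def mv(goal,yaw=None,o=None):
    "tool-frame shift and turn from the measured pose to goal xyz, tool x yaw deg"
    from scipy.spatial.transform import Rotation as R
    o=o or robot.get_obs(); r=R.from_quat(o['tool_rot']).as_matrix()
    y=np.degrees(np.arctan2(r[1,0],r[0,0])); d=(np.array(goal)-o['position'])
    print('yaw',round(y,2),'pos',np.round(o['position'],4),'d tool mm',np.round(r.T@d*1000,1),'turn',None if yaw is None else round((y-yaw+180)%360-180,1),'F',np.round(o['ft_force'],1),'w',round(o['grip_width'],4),'g',round(o['grip_force'],1),'t',round(o['time'],1))
E
python3 - <<'E'
from h import *
for n in('top','side'):
    c=shot(n)
    for nm,lo,hi,z in(('block',(60,80,40),(88,255,200),.012),('crate',(0,170,90),(6,255,255),.04),):
        m=cc(hsv(c,lo,hi)); print(n,nm,m.sum(),rect(c,m,z))
    print('grip',[ray(c,np.argwhere(cc(hsv(c,(22,150,150),(34,255,255))&(np.indices((420,560))[1]>400 if n=='top' else (np.indices((420,560))[1]>390))))[:,::-1].mean(0),.02)])
    for q in['carrier1','carrier1_mid']:
        for d in (robot.spot_in if q=='carrier1' else robot.place_of)(c,q): print(q,np.round(d['at'],3),round(d['score'],2))
mv((.614,-.0835,.2),105.5)
E
```

```text
top block 3264 (array([ 0.5901838 , -0.00081412], dtype=float32), [np.float32(0.096660994), np.float32(0.3193196)], np.float32(106.132576))
top crate 6919 (array([0.4361647, 0.3238962], dtype=float32), [np.float32(0.1596114), np.float32(0.22418769)], np.float32(18.387812))
grip [array([[ 0.72214614, -0.30562012,  0.02      ]])]
carrier1 [0.576 0.028 0.091] 0.78
carrier1 [ 0.727 -0.052  0.049] 0.71
carrier1 [0.733 0.112 0.052] 0.71
carrier1 [ 0.588 -0.03   0.095] 0.67
carrier1 [ 0.606 -0.082  0.093] 0.65
carrier1 [0.407 0.029 0.005] 0.52
carrier1 [0.563 0.083 0.091] 0.46
carrier1_mid [ 0.614 -0.082  0.055] 0.68
carrier1_mid [0.427 0.332 0.004] 0.49
side block 2639 (array([0.5857974, 0.0020968], dtype=float32), [np.float32(0.096971706), np.float32(0.3221101)], np.float32(105.438484))
side crate 11713 (array([0.4300545 , 0.32983735], dtype=float32), [np.float32(0.15689722), np.float32(0.22893393)], np.float32(18.534372))
grip [array([[ 0.44781108, -0.32319109,  0.02      ]])]
carrier1 [0.554 0.087 0.082] 0.87
carrier1 [0.573 0.032 0.082] 0.84
carrier1 [ 0.728 -0.047  0.047] 0.83
carrier1 [ 0.604 -0.078  0.082] 0.82
carrier1 [ 0.592 -0.024  0.085] 0.69
carrier1_mid [ 0.614 -0.083  0.054] 0.78
carrier1_mid [0.429 0.328 0.003] 0.72
carrier1_mid [ 0.453 -0.339  0.002] 0.41
yaw 17.06 pos [ 0.1834 -0.5975  0.2225] d tool mm [ 562.4 -365.    22.6] turn -88.4 F [0.1 0.5 0.5] w 0.0871 g 0.0 t 1.6
```

Emit:
servo_tool(rows=[0, 0.033, -0.0215, 0, 0, 0, 0.033, -0.0215, 0, 0, 0, 0.033, -0.0215, 0, 0, 0, 0.033, -0.0215, 0, 0, 0, 0.033, -0.0215, 0, 0], newtons=30)

```text
time: 2.02
position: [0.3104, -0.4449, 0.2226]
tool_rot: [0.989, 0.148, 0.0, 0.0]
ft_force: [0.3, -0.5, -0.2]
grip_width: 0.0613
grip_force: 0.0
```

Emit:
servo_tool(rows=[0, 0.033, -0.0215, 0, 0, 0, 0.033, -0.0215, 0, 0, 0, 0.033, -0.0215, 0, 0, 0, 0.033, -0.0215, 0, 0, 0, 0.033, -0.0215, 0, 0])

```text
time: 2.43
position: [0.4368, -0.2936, 0.2228]
tool_rot: [0.989, 0.148, 0.0, 0.0]
ft_force: [0.1, -0.7, -0.3]
grip_width: 0.0443
grip_force: 0.0
```

Emit:
servo_tool(rows=[0, 0.033, -0.0215, 0, 0, 0, 0.033, -0.0215, 0, 0, 0, 0.033, -0.0215, 0, 0, 0, 0.033, -0.0215, 0, 0, 0, 0.033, -0.0215, 0, 0])

```text
time: 2.85
position: [0.5631, -0.1422, 0.2228]
tool_rot: [0.989, 0.148, 0.0, 0.0]
ft_force: [0.0, -0.8, -0.3]
grip_width: 0.0433
grip_force: 0.0
```

Emit:
servo_tool(rows=[0, 0.033, -0.0215, 0, 0, 0, 0.033, -0.0215, 0, 0, 0, 0, 0, 0, -6.8, 0, 0, 0, 0, -6.8, 0, 0, 0, 0, -6.8])

```text
time: 3.27
position: [0.613, -0.0822, 0.2224]
tool_rot: [0.946, 0.325, -0.0, 0.0]
ft_force: [-0.2, -0.4, 0.2]
grip_width: 0.0434
grip_force: 0.0
```

Emit:
servo_tool(rows=[0, 0, 0, 0, -6.8, 0, 0, 0, 0, -6.8, 0, 0, 0, 0, -6.8, 0, 0, 0, 0, -6.8, 0, 0, 0, 0, -6.8])

```text
time: 3.68
position: [0.6125, -0.0834, 0.2226]
tool_rot: [0.81, 0.586, 0.0, 0.0]
ft_force: [0.1, 0.5, 0.3]
grip_width: 0.0439
grip_force: 0.0
```

Emit:
servo_tool(rows=[0, 0, 0, 0, -6.8, 0, 0, 0, 0, -6.8, 0, 0, 0, 0, -6.8, 0, 0, 0, 0, -6.8, 0, 0, 0, 0, -6.8])

```text
time: 4.1
position: [0.6125, -0.0834, 0.2226]
tool_rot: [0.603, 0.798, 0.0, 0.0]
ft_force: [0.9, 0.1, -0.2]
grip_width: 0.0432
grip_force: 0.0
```

Run:
```python
from h import *
c=shot('top');s=shot('side')
for k in(c,s):
    for q in('bar_seat','carrier1_mid'):
        print(q,[(np.round(d['at'],3).tolist(),round(d['score'],2)) for d in robot.place_of(k,q)[:6]])
mv((.6122,-.0834,.2),105.8)
```

```text
bar_seat [([0.589, -0.002, 0.088], 0.86)]
carrier1_mid []
bar_seat [([0.588, -0.005, 0.084], 0.96), ([0.597, -0.023, 0.028], 0.42)]
carrier1_mid [([0.613, -0.084, 0.057], 0.79)]
yaw 105.35 pos [ 0.6125 -0.0834  0.2226] d tool mm [ 0.1 -0.3 22.6] turn -0.5 F [ 0.9 -0.4 -0.5] w 0.0438 g 0.0 t 4.4
```

Emit:
servo_tool(rows=[0, 0, 0, 0.04, -0.5, 0, 0, 0, 0.04, 0, 0, 0, 0, 0.04, 0, 0, 0, 0, 0.04, 0, 0, 0, 0, 0, 0])

```text
time: 4.82
position: [0.6089, -0.0825, 0.0548]
tool_rot: [0.603, 0.798, -0.002, -0.005]
ft_force: [-0.8, 0.6, -0.0]
grip_width: 0.0436
grip_force: 0.0
```

Emit:
servo_tool(rows=[1, 0, 0, 0, 0, 1, 0, 0, 0, 0, 1, 0, 0, 0, 0, 1, 0, 0, 0, 0, 1, 0, 0, 0, 0])

```text
time: 5.23
position: [0.6137, -0.0839, 0.0655]
tool_rot: [0.602, 0.798, 0.001, 0.002]
ft_force: [0.2, -0.2, 4.2]
grip_width: 0.0242
grip_force: 30.0
```

Emit:
servo_tool(rows=[1, 0, 0, 0.002, 0, 1, 0, 0, 0.001, 0, 1, 0, 0, 0.001, 0, 1, 0, 0, 0, 0, 1, 0, 0, 0, 0])

```text
time: 5.65
position: [0.6137, -0.084, 0.0607]
tool_rot: [0.602, 0.798, 0.001, 0.002]
ft_force: [-1.5, -0.5, 6.6]
grip_width: 0.0237
grip_force: 30.0
```

Emit:
servo_tool(rows=[1, 0, 0, 0.001, 0, 1, 0, 0, 0, 0, 1, 0, 0, 0.0005, 0, 1, 0, 0, 0, 0, 1, 0, 0, 0, 0])

```text
time: 6.07
position: [0.6138, -0.084, 0.0593]
tool_rot: [0.602, 0.798, 0.001, 0.002]
ft_force: [-0.6, -0.8, 6.9]
grip_width: 0.0237
grip_force: 30.0
```

Emit:
servo_tool(rows=[1, 0, 0, 0.001, 0, 1, 0, 0, 0, 0, 1, 0, 0, 0, 0, 1, 0, 0, 0, 0, 1, 0, 0, 0, 0])

```text
time: 6.48
position: [0.6137, -0.084, 0.0585]
tool_rot: [0.602, 0.798, 0.001, 0.002]
ft_force: [-1.1, -0.2, 8.9]
grip_width: 0.0237
grip_force: 30.0
```

Run:
```python
from h import *
c=shot('side');p=proj(c,[.6137,-.084,.06])[0];print(p)
x,y=p.astype(int)
k=c['pixels'][max(0,y-60):y+60,max(0,x-80):x+80,::-1];cv2.imwrite('pics/a1.png',cv2.resize(k,None,fx=5,fy=5,interpolation=3))
mv((.6122,-.0834,.2))
```

```text
[293.79913696 174.24868268]
yaw 105.96 pos [ 0.6138 -0.084   0.0585] d tool mm [   0.7   -0.9 -141.5] turn None F [-1.4 -0.4  8.2] w 0.0238 g 30.0 t 6.5
```

View pics/a1.png

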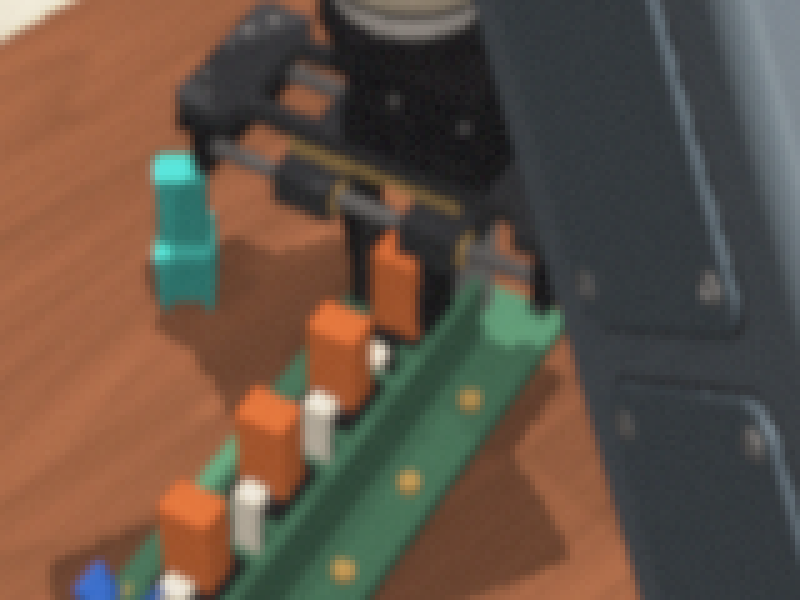

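The hook of carrier1 seems swung over towards carrier2 (378,355). A slow raise will show whether it is free.

Emit:
servo_tool(rows=[1, 0, 0, -0.003, 0, 1, 0, 0, -0.003, 0, 1, 0, 0, -0.003, 0, 1, 0, 0, 0, 0, 1, 0, 0, 0, 0])

```text
time: 6.95
position: [0.6137, -0.0838, 0.0659]
tool_rot: [0.602, 0.798, 0.001, 0.002]
ft_force: [2.0, -1.7, 3.3]
grip_width: 0.0234
grip_force: 30.0
```

Emit:
servo_tool(rows=[1, 0, 0, -0.003, 0, 1, 0, 0, -0.002, 0, 1, 0, 0, 0, 0, 1, 0, 0, 0, 0, 1, 0, 0, 0, 0])

```text
time: 7.37
position: [0.6126, -0.0834, 0.07]
tool_rot: [0.602, 0.798, 0.0, 0.0]
ft_force: [-0.2, -1.1, 1.8]
grip_width: 0.0238
grip_force: 30.0
```

Emit:
servo_tool(rows=[1, 0, 0, -0.01, 0, 1, 0, 0, -0.025, 0, 1, 0, 0, -0.035, 0, 1, 0, 0, -0.035, 0, 1, 0, 0, -0.02, 0])

```text
time: 7.78
position: [0.6123, -0.0832, 0.1981]
tool_rot: [0.602, 0.799, 0.0, 0.0]
ft_force: [0.5, -0.2, -0.5]
grip_width: 0.0236
grip_force: 30.0
```

Emit:
servo_tool(rows=[1, 0.02, 0, 0, 0, 1, 0.035, 0, 0, 0, 1, 0.04, 0, 0, 0, 1, 0.04, 0, 0, 0, 1, 0.04, 0, 0, 0])

```text
time: 8.2
position: [0.5616, 0.0862, 0.1945]
tool_rot: [0.602, 0.798, -0.001, -0.002]
ft_force: [1.3, 0.7, -0.3]
grip_width: 0.0235
grip_force: 30.0
```

Emit:
servo_tool(rows=[1, 0.04, 0, 0, 0, 1, 0.04, -0.004, 0, 0, 1, 0.04, -0.004, 0, 0, 1, 0.04, 0, 0, 0, 1, 0.04, 0, 0, 0])

```text
time: 8.62
position: [0.4985, 0.276, 0.1945]
tool_rot: [0.602, 0.798, -0.002, -0.001]
ft_force: [0.7, -0.8, -2.1]
grip_width: 0.0236
grip_force: 30.0
```

Emit:
servo_tool(rows=[1, 0.04, 0, 0, 0, 1, 0.034, 0, 0, 0, 1, 0.02, 0, 0, 0, 1, 0.01, 0, 0, 0, 1, 0, 0, 0, 0])

```text
time: 9.03
position: [0.471, 0.3762, 0.1944]
tool_rot: [0.601, 0.799, -0.001, -0.001]
ft_force: [0.7, -0.1, -0.6]
grip_width: 0.0237
grip_force: 30.0
```

```bash
cat >> h.py <<'E'
def crate(save=None):
    r=[]
    for n in('top','side'):
        c=shot(n,save and n+save); m=cc(hsv(c,(0,170,90),(6,255,255))); x=rect(c,m,.04);r.append(x[0]);print(n,'crate',np.round(x[0],3),np.round(x[1],3),round(float(x[2]),1),[np.round(d['at'],3).tolist() for d in robot.place_of(c,'crate')[:1]])
    return np.mean(r,0)
E
python3 - <<'E'
from h import *
crate('1.png'); mv((.474,.376,.2),105.8)
E
```

```text
top crate [0.436 0.324] [0.162 0.227] 19.2 [[0.59, -0.001, 0.087]]
side crate [0.413 0.307] [0.13  0.192] 13.6 [[0.429, 0.328, 0.004]]
yaw 105.87 pos [0.4733 0.3731 0.1948] d tool mm [ 2.5  1.5 -5.2] turn 0.1 F [ 1.   0.1 -0.6] w 0.0239 g 30.0 t 9.2
```

View pics/side1.png

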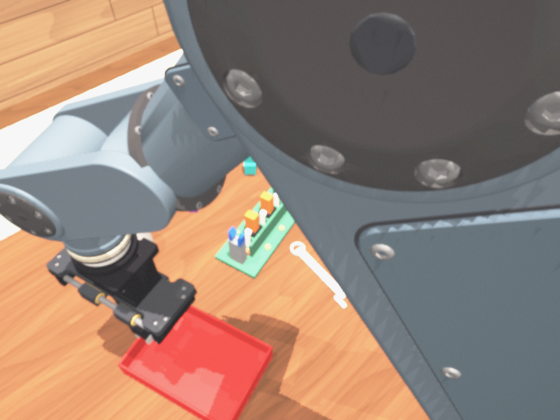

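Emit:
servo_tool(rows=[1, 0.0025, 0.0015, 0.035, 0, 1, 0, 0, 0.035, 0, 1, 0, 0, 0.03, 0, 1, 0, 0, 0.015, 0, 1, 0, 0, 0.01, 0])

```text
time: 9.65
position: [0.4731, 0.3752, 0.0676]
tool_rot: [0.603, 0.798, -0.002, -0.001]
ft_force: [0.3, 0.1, 0.1]
grip_width: 0.0235
grip_force: 30.0
```

Emit:
servo_tool(rows=[1, 0, 0, 0.003, 0, 1, 0, 0, 0.002, 0, 1, 0, 0, 0, 0, 0, 0, 0, 0, 0, 0, 0, 0, 0, 0])

```text
time: 10.07
position: [0.4748, 0.3782, 0.0665]
tool_rot: [0.602, 0.798, 0.001, 0.001]
ft_force: [0.7, -0.4, 0.2]
grip_width: 0.0312
grip_force: 0.0
```

Emit:
servo_tool(rows=[0, 0, 0, 0, 0, 0, 0, 0, 0, 0, 0, 0, 0, -0.015, 0, 0, 0, 0, -0.035, 0, 0, 0, 0, -0.04, 0])

```text
time: 10.48
position: [0.472, 0.3768, 0.1539]
tool_rot: [0.602, 0.798, -0.003, -0.001]
ft_force: [1.4, 0.6, 0.5]
grip_width: 0.0431
grip_force: 0.0
```

Emit:
servo_tool(rows=[0, 0, 0, -0.04, 0, 0, -0.03, 0, 0, 0, 0, -0.04, 0, 0, 0, 0, -0.04, 0, 0, 0, 0, -0.04, 0, 0, 0])

```text
time: 10.9
position: [0.5152, 0.2325, 0.196]
tool_rot: [0.601, 0.799, 0.001, 0.001]
ft_force: [1.3, -0.3, 0.3]
grip_width: 0.0436
grip_force: 0.0
```

Emit:
servo_tool(rows=[0, -0.04, 0, 0, 0, 0, -0.04, 0, 0, 0, 0, -0.04, 0, 0, 0, 0, -0.035, 0.005, 0, 0, 0, -0.02, 0, 0, 0])

```text
time: 11.32
position: [0.5701, 0.0629, 0.1957]
tool_rot: [0.603, 0.798, 0.0, 0.002]
ft_force: [-0.3, -0.0, 0.4]
grip_width: 0.0433
grip_force: 0.0
```

Emit:
servo_tool(rows=[0, -0.01, 0, 0, 0, 0, -0.002, 0, 0, 0, 0, 0, 0, 0, 0, 0, 0, 0, 0, 0, 0, 0, 0, 0, 0])

```text
time: 11.73
position: [0.5705, 0.0567, 0.1951]
tool_rot: [0.601, 0.799, -0.0, -0.0]
ft_force: [-0.5, 0.1, -0.6]
grip_width: 0.0435
grip_force: 0.0
```

Run:
```python
from h import *
crate('2.png'); mv((.5964,-.0276,.066),105.8)
```

```text
top crate [0.409 0.345] [0.16  0.224] 17.5 [[0.405, 0.35, 0.003]]
side crate [0.404 0.351] [0.155 0.228] 17.8 [[0.405, 0.349, 0.002]]
yaw 106.06 pos [0.571  0.0562 0.1951] d tool mm [-87.5   1.3 129.1] turn 0.3 F [-0.3 -0.1 -0.5] w 0.0435 g 0.0 t 11.9
```

View pics/top2.png

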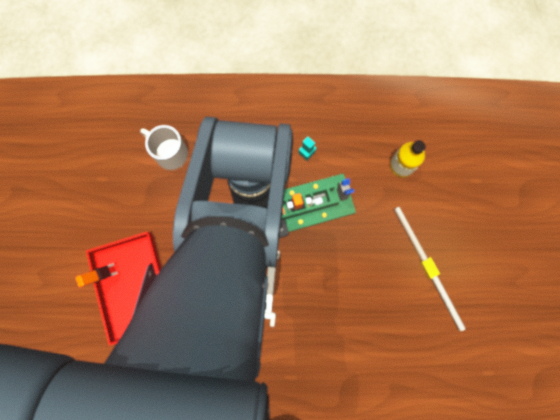

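The crate got knocked (by about (-26,+20) mm) and carrier1 fell over its +y wall, with its handle at (88,279). I'll mend that later and go on with carrier2 now.

Emit:
servo_tool(rows=[0, -0.03, 0, 0, 0, 0, -0.03, 0, 0, 0.3, 0, -0.02, 0.001, 0, 0, 0, -0.0075, 0, 0.02, 0, 0, 0, 0, 0.035, 0])

```text
time: 12.35
position: [0.6011, -0.0316, 0.1435]
tool_rot: [0.605, 0.796, 0.002, 0.006]
ft_force: [0.2, 0.2, -1.2]
grip_width: 0.0435
grip_force: 0.0
```

Emit:
servo_tool(rows=[0, 0, 0, 0.035, 0, 0, 0, 0, 0.02, 0, 0, 0, 0, 0.012, 0, 0, 0, 0, 0.005, 0, 0, 0, 0, 0.002, 0])

```text
time: 12.77
position: [0.5963, -0.0285, 0.0656]
tool_rot: [0.604, 0.797, -0.0, -0.0]
ft_force: [0.1, -1.1, -0.6]
grip_width: 0.044
grip_force: 0.0
```

Emit:
servo_tool(rows=[0, 0, 0, 0, 0, 1, 0, 0, 0, 0, 1, 0, 0, 0, 0, 1, 0, 0, 0, 0, 1, 0, 0, 0, 0])

```text
time: 13.18
position: [0.5967, -0.0289, 0.067]
tool_rot: [0.604, 0.797, 0.0, 0.001]
ft_force: [0.5, 0.6, -0.4]
grip_width: 0.0246
grip_force: 0.0
```

Emit:
servo_tool(rows=[1, 0, 0, 0.002, 0, 1, 0, 0, 0.002, 0, 1, 0, 0, 0.001, 0, 1, 0, 0, 0, 0, 1, 0, 0, 0, 0])

```text
time: 13.6
position: [0.5968, -0.029, 0.0621]
tool_rot: [0.604, 0.797, 0.0, 0.001]
ft_force: [-0.1, -0.5, 5.8]
grip_width: 0.0236
grip_force: 30.0
```

Emit:
servo_tool(rows=[1, 0, 0, 0.001, 0, 1, 0, 0, 0, 0, 1, 0, 0, 0, 0, 1, 0, 0, 0, 0, 1, 0, 0, 0, 0])

```text
time: 14.02
position: [0.5968, -0.029, 0.0611]
tool_rot: [0.604, 0.797, 0.0, 0.001]
ft_force: [-0.7, 0.5, 6.2]
grip_width: 0.0238
grip_force: 30.0
```

Emit:
servo_tool(rows=[1, 0, 0, 0.001, 0, 1, 0, 0, 0, 0, 1, 0, 0, 0, 0, 1, 0, 0, -0.003, 0, 1, 0, 0, -0.003, 0])

```text
time: 14.43
position: [0.5968, -0.0289, 0.0657]
tool_rot: [0.604, 0.797, 0.0, 0.001]
ft_force: [1.2, 0.2, 3.3]
grip_width: 0.0236
grip_force: 30.0
```

Emit:
servo_tool(rows=[1, 0, 0, -0.003, 0, 1, 0, 0, -0.003, 0, 1, 0, 0, -0.002, 0, 1, 0, 0, 0, 0, 1, 0, 0, 0, 0])

```text
time: 14.85
position: [0.5967, -0.0289, 0.0733]
tool_rot: [0.604, 0.797, 0.0, 0.001]
ft_force: [1.3, -0.2, 1.3]
grip_width: 0.0237
grip_force: 30.0
```

Emit:
servo_tool(rows=[1, 0, 0, -0.01, 0, 1, 0, 0, -0.025, 0, 1, 0, 0, -0.035, 0, 1, 0, 0, -0.035, 0, 1, 0, 0, -0.02, 0])

```text
time: 15.27
position: [0.5964, -0.0289, 0.2012]
tool_rot: [0.604, 0.797, 0.0, 0.001]
ft_force: [0.4, 0.2, -0.7]
grip_width: 0.0236
grip_force: 30.0
```

Emit:
servo_tool(rows=[1, 0.02, -0.007, 0, 0, 1, 0.036, -0.013, 0, 0, 1, 0.038, -0.0135, 0, 0, 1, 0.038, -0.0135, 0, 0, 1, 0.038, -0.0135, 0, 0])

```text
time: 15.68
position: [0.4893, 0.1194, 0.1977]
tool_rot: [0.605, 0.797, -0.001, -0.001]
ft_force: [0.3, 0.3, -0.2]
grip_width: 0.0239
grip_force: 30.0
```

Emit:
servo_tool(rows=[1, 0.038, -0.0135, 0, 0, 1, 0.038, -0.0135, 0, 0, 1, 0.038, -0.0135, 0, 0, 1, 0.038, -0.0135, 0, 0, 1, 0.03, -0.01, 0, 0])

```text
time: 16.1
position: [0.3775, 0.2775, 0.1978]
tool_rot: [0.604, 0.797, -0.002, -0.001]
ft_force: [0.2, 0.0, -0.8]
grip_width: 0.0238
grip_force: 30.0
```

Emit:
servo_tool(rows=[1, 0.02, -0.007, 0, 0, 1, 0.008, -0.003, 0, 0, 1, 0, 0, 0, 0, 1, 0, 0, 0, 0, 1, 0, 0, 0, 0])

```text
time: 16.52
position: [0.3648, 0.2998, 0.198]
tool_rot: [0.605, 0.797, -0.0, 0.0]
ft_force: [0.6, 0.3, -0.6]
grip_width: 0.0241
grip_force: 30.0
```

Run:
```python
from h import *
crate('3.png'); mv((.3638,.3008,.066),105.8)
c=shot('side')
print([(np.round(d['at'],3).tolist(),round(d['score'],2)) for d in robot.place_of(c,'carrier1')])
```

```text
top crate [0.409 0.344] [0.16  0.225] 17.9 [[0.401, 0.35, -0.0]]
side crate [0.403 0.351] [0.155 0.228] 17.8 [[0.403, 0.346, 0.005]]
yaw 105.55 pos [0.3649 0.2999 0.198 ] d tool mm [  1.2  -0.8 132. ] turn -0.2 F [ 0.1  0.6 -0.8] w 0.0235 g 30.0 t 16.7
[([0.366, 0.302, 0.162], 0.78), ([0.443, 0.409, 0.028], 0.64)]
```

View pics/side3.png

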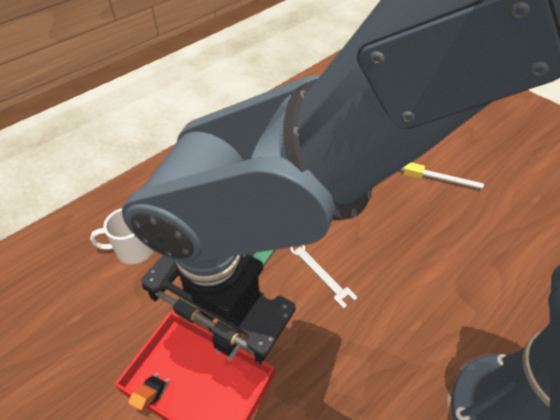

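Carrier1 lies across the crate's +y wall, with its black part inside at (155,387) and its handle sticking out. I'll set carrier2 down first, then fix it.

Emit:
servo_tool(rows=[1, 0.001, -0.001, 0.035, 0, 1, 0, 0, 0.035, 0, 1, 0, 0, 0.03, 0, 1, 0, 0, 0.018, 0, 1, 0, 0, 0.01, 0])

```text
time: 17.23
position: [0.3619, 0.3005, 0.0677]
tool_rot: [0.604, 0.797, -0.002, -0.001]
ft_force: [-0.0, -0.7, -0.5]
grip_width: 0.0237
grip_force: 30.0
```

Emit:
servo_tool(rows=[1, 0, 0, 0.003, 0, 1, 0, 0, 0.002, 0, 1, 0, 0, 0, 0, 0, 0, 0, 0, 0, 0, 0, 0, 0, 0])

```text
time: 17.65
position: [0.3636, 0.3018, 0.066]
tool_rot: [0.604, 0.797, 0.001, 0.001]
ft_force: [0.3, 0.6, 0.4]
grip_width: 0.031
grip_force: 0.0
```

Emit:
servo_tool(rows=[0, 0, 0, 0, 0, 0, 0, 0, 0, 0, 0, 0, 0, -0.015, 0, 0, 0, 0, -0.035, 0, 0, 0, 0, -0.04, 0])

```text
time: 18.07
position: [0.3613, 0.3006, 0.1547]
tool_rot: [0.604, 0.797, -0.002, -0.001]
ft_force: [1.4, -0.3, -0.3]
grip_width: 0.0433
grip_force: 0.0
```

Emit:
servo_tool(rows=[0, 0, 0, -0.03, 0, 0, 0, 0, -0.02, 0, 0, 0, 0, 0, 0, 0, 0, 0, 0, 0, 0, 0, 0, 0, 0])

```text
time: 18.48
position: [0.362, 0.301, 0.2045]
tool_rot: [0.604, 0.797, -0.001, -0.0]
ft_force: [0.1, -0.7, -0.0]
grip_width: 0.0435
grip_force: 0.0
```

Run:
```python
from h import *
for n in('side','top'):
    c=shot(n)
    C=hsv(c,(7,180,150),(18,255,255)); n_,l,s,ce=cv2.connectedComponentsWithStats(C.astype(np.uint8))
    for i in range(1,n_):
        if s[i,4]>25: print(n,s[i].tolist(),'z.035',np.round(ray(c,ce[i],.035),3),'z.09',np.round(ray(c,ce[i],.09),3))
    print([(np.round(d['at'],3).tolist(),round(d['score'],2)) for d in robot.place_of(c,'carrier1')],[(np.round(d['at'],3).tolist(),round(d['score'],2)) for d in robot.place_of(c,'carrier1_mid')])
    x,y=proj(c,[.43,.38,.03])[0].astype(int)
    cv2.imwrite('pics/b_%s.png'%n,cv2.resize(c['pixels'][max(0,y-50):y+50,max(0,x-70):x+70,::-1],None,fx=5,fy=5,interpolation=3)[:500,:700])
mv((.44,.42,.2),105.8)
```

```text
side [222, 354, 18, 23, 259] z.035 [[0.383 0.295 0.035]] z.09 [[0.363 0.305 0.09 ]]
side [133, 386, 23, 24, 190] z.035 [[0.443 0.426 0.035]] z.09 [[0.419 0.427 0.09 ]]
[([0.366, 0.304, 0.023], 0.89), ([0.442, 0.408, 0.029], 0.86), ([0.428, 0.424, 0.055], 0.32)] [([0.434, 0.421, 0.053], 0.89), ([0.412, 0.032, 0.0], 0.27)]
top [0, 76, 560, 344, 127240] z.035 [[ 0.514 -0.062  0.035]] z.09 [[ 0.507 -0.058  0.09 ]]
top [269, 204, 8, 11, 31] z.035 [[0.585 0.024 0.035]] z.09 [[0.574 0.024 0.09 ]]
top [244, 209, 8, 13, 34] z.035 [[0.571 0.081 0.035]] z.09 [[0.56  0.078 0.09 ]]
top [389, 227, 12, 13, 34] z.035 [[ 0.537 -0.252  0.035]] z.09 [[ 0.529 -0.238  0.09 ]]
top [172, 271, 11, 12, 93] z.035 [[0.433 0.24  0.035]] z.09 [[0.431 0.228 0.09 ]]
top [89, 272, 10, 9, 64] z.035 [[0.433 0.433 0.035]] z.09 [[0.43 0.41 0.09]]
top [135, 302, 11, 12, 108] z.035 [[0.364 0.32  0.035]] z.09 [[0.365 0.304 0.09 ]]
top [135, 330, 28, 13, 70] z.035 [[0.302 0.306 0.035]] z.09 [[0.306 0.29  0.09 ]]
top [38, 341, 22, 36, 527] z.035 [[0.244 0.528 0.035]] z.09 [[0.251 0.501 0.09 ]]
top [105, 360, 49, 60, 1962] z.035 [[0.176 0.336 0.035]] z.09 [[0.187 0.319 0.09 ]]
[([0.566, 0.09, 0.033], 0.77), ([0.74, 0.116, 0.01], 0.69), ([0.579, 0.031, 0.027], 0.68), ([0.368, 0.303, 0.026], 0.51), ([0.736, -0.05, 0.007], 0.5), ([0.442, 0.41, 0.032], 0.44)] [([0.432, 0.426, 0.053], 0.58)]
yaw 105.66 pos [0.3624 0.3012 0.204 ] d tool mm [ 93.5 106.8   3.7] turn -0.1 F [ 0.1  0.3 -0. ] w 0.0438 g 0.0 t 18.8
```

View pics/b_side.png

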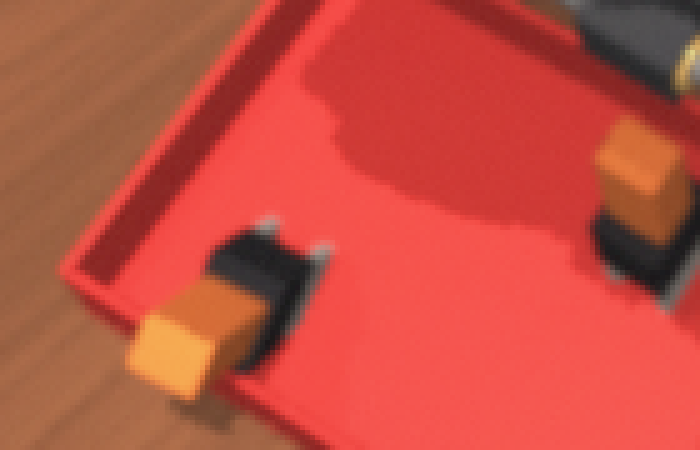

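View pics/b_top.png

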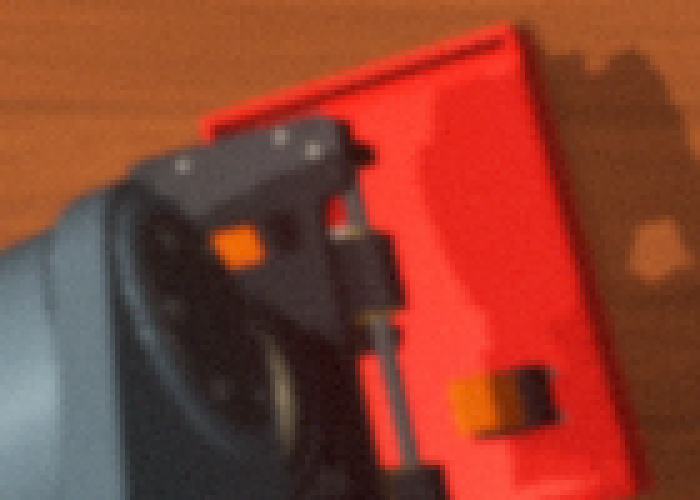

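Emit:
servo_tool(rows=[0, 0.027, 0.025, 0, 0, 0, 0.027, 0.025, 0, 0, 0, 0.027, 0.025, 0, 0, 0, 0.016, 0.015, 0, 0, 0, 0.009, 0.008, 0.02, 0])

```text
time: 19.2
position: [0.4328, 0.4346, 0.1878]
tool_rot: [0.604, 0.797, 0.005, 0.001]
ft_force: [1.9, 0.1, -0.1]
grip_width: 0.0438
grip_force: 0.0
```

Emit:
servo_tool(rows=[0, 0, 0, 0.035, 0, 0, 0, 0, 0.035, 0, 0, 0, 0, 0.03, 0, 0, 0, 0, 0.015, 0, 0, 0, 0, 0.005, 0])

```text
time: 19.62
position: [0.4263, 0.4283, 0.0608]
tool_rot: [0.604, 0.797, -0.004, -0.001]
ft_force: [-0.1, -0.1, 0.4]
grip_width: 0.0435
grip_force: 0.0
```

Emit:
servo_tool(rows=[0, 0, 0, 0.005, 0, 0, 0, 0, 0.004, 0, 0, 0, 0, 0, 0, 0.2, 0, 0, 0, 0, 0.2, 0, 0, 0, 0])

```text
time: 20.03
position: [0.4293, 0.4305, 0.0573]
tool_rot: [0.604, 0.797, 0.001, 0.0]
ft_force: [-0.2, -0.6, 0.3]
grip_width: 0.038
grip_force: 0.0
```

Emit:
servo_tool(rows=[0.5, 0, 0, 0, 0, 0.5, 0, 0, 0, 0, 1, 0, 0, 0, 0, 1, 0, 0, 0, 0, 1, 0, 0, 0, 0])

```text
time: 20.45
position: [0.429, 0.4302, 0.0565]
tool_rot: [0.604, 0.797, 0.001, 0.0]
ft_force: [-0.1, 1.0, 1.5]
grip_width: 0.0237
grip_force: 30.0
```

Run:
```python
from h import *
mv((.428,.43,.054),105.8)
c=shot('side')
for q in('carrier1','carrier1_mid'):print([(np.round(d['at'],3).tolist(),round(d['score'],2)) for d in robot.place_of(c,q)])
```

```text
yaw 105.66 pos [0.429  0.4302 0.0565] d tool mm [ 0.1 -1.   2.5] turn -0.1 F [-0.1  1.   1.5] w 0.0237 g 30.0 t 20.4
[]
[]
```

Emit:
servo_tool(rows=[1, 0, 0, -0.015, 0, 1, 0, 0, -0.03, 0, 1, 0, 0, -0.02, 0, 1, 0, 0, 0, 0, 1, -0.02, 0, 0, 0])

```text
time: 21.02
position: [0.4342, 0.4136, 0.1222]
tool_rot: [0.603, 0.798, 0.003, 0.0]
ft_force: [0.3, 0.1, -0.4]
grip_width: 0.0243
grip_force: 30.0
```

Emit:
servo_tool(rows=[1, -0.025, 0, 0, 0, 1, -0.015, 0, 0, 0, 1, 0, 0, 0.02, 0, 1, 0, 0, 0.02, 0, 1, 0, 0, 0.012, 0])

```text
time: 21.43
position: [0.4434, 0.3708, 0.0666]
tool_rot: [0.605, 0.797, -0.002, -0.001]
ft_force: [-0.2, -0.6, -1.0]
grip_width: 0.0239
grip_force: 30.0
```

Emit:
servo_tool(rows=[1, 0, 0, 0.007, 0, 1, 0, 0, 0.004, 0, 1, 0, 0, 0, 0, 1, 0, 0, 0, 0, 1, 0, 0, 0, 0])

```text
time: 21.85
position: [0.4454, 0.3728, 0.0587]
tool_rot: [0.604, 0.797, 0.001, 0.0]
ft_force: [0.9, 0.1, -1.2]
grip_width: 0.0238
grip_force: 30.0
```

Run:
```python
from h import *
mv((.428,.43,.054),105.8)
c=shot('side')
for q in('carrier1','carrier1_mid'):print([(np.round(d['at'],3).tolist(),round(d['score'],2)) for d in robot.place_of(c,q)])
x,y=proj(c,[.43,.36,.03])[0].astype(int)
cv2.imwrite('pics/c.png',cv2.resize(c['pixels'][max(0,y-60):y+60,max(0,x-80):x+80,::-1],None,fx=5,fy=5,interpolation=3))
```

```text
yaw 105.69 pos [0.4454 0.3728 0.0587] d tool mm [59.8 -1.3  4.8] turn -0.1 F [ 0.9  0.1 -1.2] w 0.0238 g 30.0 t 21.9
[([0.366, 0.304, 0.028], 0.96)]
[]
```

View pics/c.png

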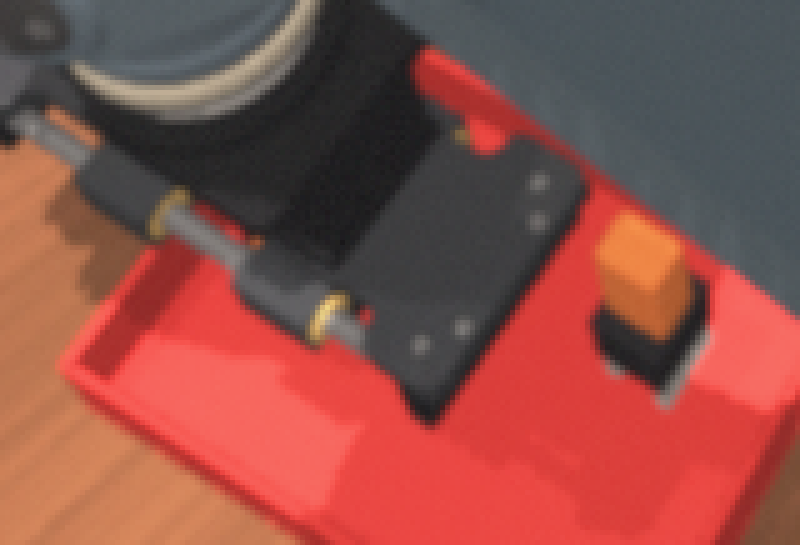

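Emit:
servo_tool(rows=[0, 0, 0, 0, 0, 0, 0, 0, 0, 0, 0, 0, 0, 0, 0, 0, 0, 0, -0.015, 0, 0, 0, 0, -0.035, 0])

```text
time: 22.42
position: [0.4419, 0.3704, 0.1047]
tool_rot: [0.604, 0.797, -0.005, -0.002]
ft_force: [-0.3, -0.2, 0.8]
grip_width: 0.0422
grip_force: 0.0
```

Emit:
servo_tool(rows=[0, 0, 0, -0.04, 0, 0, 0, 0, -0.04, 0, 0, -0.02, 0, -0.006, 0, 0, -0.04, 0.004, 0, 0, 0, -0.04, 0.004, 0, 0])

```text
time: 22.83
position: [0.48, 0.2783, 0.1958]
tool_rot: [0.603, 0.798, 0.002, 0.001]
ft_force: [0.7, -0.5, 0.1]
grip_width: 0.0437
grip_force: 0.0
```

Emit:
servo_tool(rows=[0, -0.04, 0.005, 0, 0, 0, -0.04, 0.004, 0, 0, 0, -0.04, 0.005, 0, 0, 0, -0.04, 0.005, 0, 0, 0, -0.04, 0.005, 0, 0])

```text
time: 23.25
position: [0.5569, 0.0901, 0.1943]
tool_rot: [0.604, 0.797, 0.0, 0.0]
ft_force: [-0.2, 0.0, -0.1]
grip_width: 0.0435
grip_force: 0.0
```

Emit:
servo_tool(rows=[0, -0.038, 0.005, 0, 0, 0, -0.02, 0, 0, 0, 0, -0.01, 0, 0, 0, 0, 0, 0, 0, 0, 0, 0, 0, 0, 0])

```text
time: 23.67
position: [0.5791, 0.0284, 0.1939]
tool_rot: [0.604, 0.797, 0.0, -0.001]
ft_force: [-0.0, 0.5, 0.1]
grip_width: 0.0435
grip_force: 0.0
```

Run:
```python
from h import *
crate('4.png'); mv((.5806,.0282,.0665),105.8)
c=shot('side')
for q in('carrier1','carrier1_mid'):print([(np.round(d['at'],3).tolist(),round(d['score'],2)) for d in robot.place_of(c,q)])
```

```text
top crate [0.409 0.345] [0.161 0.224] 17.6 [[0.406, 0.352, -0.001]]
side crate [0.404 0.351] [0.155 0.228] 17.8 [[0.406, 0.349, 0.003]]
yaw 105.8 pos [0.579  0.0296 0.1941] d tool mm [ -1.9   1.2 127.6] turn -0.0 F [-0.1 -0.1  0. ] w 0.0439 g 0.0 t 23.9
[([0.563, 0.082, 0.023], 0.8), ([0.58, 0.026, 0.026], 0.69), ([0.738, 0.122, 0.007], 0.65), ([0.731, -0.052, 0.011], 0.62)]
[([0.441, 0.39, 0.031], 0.87), ([0.364, 0.305, 0.023], 0.37)]
```

View pics/side4.png

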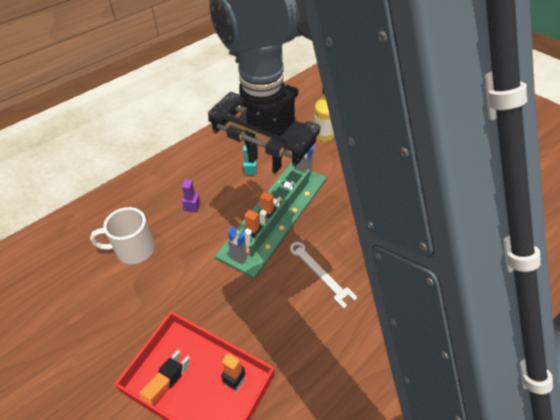

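Carrier1 now lies in the crate with its handle end at or on the +y wall (150,395), so I'll nudge it inward later. Carrier3 comes next.

Emit:
servo_tool(rows=[0, -0.002, 0.001, 0.02, 0, 0, 0, 0, 0.035, 0, 0, 0, 0, 0.035, 0, 0, 0, 0, 0.02, 0, 0, 0, 0, 0.012, 0])

```text
time: 24.43
position: [0.5794, 0.027, 0.0693]
tool_rot: [0.604, 0.797, -0.001, -0.002]
ft_force: [0.1, -0.5, 0.4]
grip_width: 0.0434
grip_force: 0.0
```

Emit:
servo_tool(rows=[0, 0, 0, 0.005, 0, 0, 0, 0, 0, 0, 0, 0, 0, 0, 0, 1, 0, 0, 0, 0, 1, 0, 0, 0, 0])

```text
time: 24.85
position: [0.5824, 0.0261, 0.0686]
tool_rot: [0.604, 0.797, 0.001, 0.001]
ft_force: [-0.6, -0.2, -0.5]
grip_width: 0.0367
grip_force: 0.0
```

Emit:
servo_tool(rows=[1, 0, 0, 0, 0, 1, 0, 0, 0, 0, 1, 0, 0, 0, 0, 1, 0, 0, 0.002, 0, 1, 0, 0, 0.002, 0])

```text
time: 25.27
position: [0.5817, 0.026, 0.064]
tool_rot: [0.604, 0.797, 0.0, 0.001]
ft_force: [-1.4, -0.5, 9.2]
grip_width: 0.0242
grip_force: 30.0
```

Emit:
servo_tool(rows=[1, 0, 0, 0.002, 0, 1, 0, 0, 0, 0, 1, 0, 0, 0.001, 0, 1, 0, 0, 0, 0, 1, 0, 0, 0, 0])

```text
time: 25.68
position: [0.5816, 0.026, 0.0609]
tool_rot: [0.604, 0.797, 0.0, 0.0]
ft_force: [-0.6, -0.7, 7.1]
grip_width: 0.0236
grip_force: 30.0
```

Emit:
servo_tool(rows=[1, 0, 0, -0.003, 0, 1, 0, 0, -0.003, 0, 1, 0, 0, -0.004, 0, 1, 0, 0, -0.004, 0, 1, 0, 0, 0, 0])

```text
time: 26.1
position: [0.5817, 0.0261, 0.0748]
tool_rot: [0.604, 0.797, 0.0, 0.001]
ft_force: [0.0, 0.6, 1.6]
grip_width: 0.0238
grip_force: 30.0
```

Emit:
servo_tool(rows=[1, 0, 0, -0.01, 0, 1, 0, 0, -0.025, 0, 1, 0, 0, -0.035, 0, 1, 0, 0, -0.035, 0, 1, 0, 0, -0.02, 0])

```text
time: 26.52
position: [0.5823, 0.0263, 0.2025]
tool_rot: [0.604, 0.797, 0.001, 0.002]
ft_force: [0.3, -0.2, -0.3]
grip_width: 0.0236
grip_force: 30.0
```

Emit:
servo_tool(rows=[1, 0.02, -0.007, 0, 0, 1, 0.036, -0.013, 0, 0, 1, 0.038, -0.0135, 0, 0, 1, 0.038, -0.0135, 0, 0, 1, 0.038, -0.0135, 0, 0])

```text
time: 26.93
position: [0.4752, 0.1746, 0.199]
tool_rot: [0.605, 0.797, -0.0, -0.001]
ft_force: [-0.1, 1.1, -0.5]
grip_width: 0.0239
grip_force: 30.0
```

Emit:
servo_tool(rows=[1, 0.038, -0.0135, 0, 0, 1, 0.038, -0.0135, 0, 0, 1, 0.038, -0.0135, 0, 0, 1, 0.038, -0.0135, 0, 0, 1, 0.03, -0.01, 0, 0])

```text
time: 27.35
position: [0.3633, 0.333, 0.199]
tool_rot: [0.604, 0.797, -0.001, -0.001]
ft_force: [0.5, 1.1, -1.6]
grip_width: 0.0244
grip_force: 30.0
```

Emit:
servo_tool(rows=[1, 0.02, -0.007, 0, 0, 1, 0.013, -0.005, 0, 0, 1, 0.003, 0, 0, 0, 1, 0, 0, 0, 0, 1, 0, 0, 0, 0])

```text
time: 27.77
position: [0.3453, 0.3625, 0.199]
tool_rot: [0.604, 0.797, -0.0, 0.0]
ft_force: [-0.0, -0.2, -0.6]
grip_width: 0.0238
grip_force: 30.0
```

Run:
```python
from h import *
crate('5.png'); mv((.3444,.3618,.0665),105.8)
```

```text
top crate [0.409 0.345] [0.164 0.224] 17.6 [[0.406, 0.352, 0.002]]
side crate [0.393 0.365] [0.1   0.261] 42.5 [[0.404, 0.347, 0.002]]
yaw 105.56 pos [0.3458 0.3621 0.199 ] d tool mm [ 1.000e-01 -1.400e+00  1.325e+02] turn -0.2 F [-1.4  0.3 -1.1] w 0.0243 g 30.0 t 28.0
```

Emit:
servo_tool(rows=[1, 0, -0.001, 0.035, 0, 1, 0, 0, 0.035, 0, 1, 0, 0, 0.03, 0, 1, 0, 0, 0.018, 0, 1, 0, 0, 0.01, 0])

```text
time: 28.38
position: [0.3435, 0.3612, 0.0687]
tool_rot: [0.605, 0.796, -0.002, -0.001]
ft_force: [-0.1, 0.1, -0.9]
grip_width: 0.0237
grip_force: 30.0
```

Emit:
servo_tool(rows=[1, 0, 0, 0.003, 0, 1, 0, 0, 0.002, 0, 1, 0, 0, 0, 0, 0, 0, 0, 0, 0, 0, 0, 0, 0, 0])

```text
time: 28.8
position: [0.345, 0.3632, 0.0673]
tool_rot: [0.604, 0.797, 0.001, 0.0]
ft_force: [0.1, 0.2, 0.2]
grip_width: 0.0309
grip_force: 0.0
```

Emit:
servo_tool(rows=[0, 0, 0, 0, 0, 0, 0, 0, 0, 0, 0, 0, 0, -0.015, 0, 0, 0, 0, -0.035, 0, 0, 0, 0, -0.04, 0])

```text
time: 29.22
position: [0.3426, 0.3616, 0.1556]
tool_rot: [0.604, 0.797, -0.003, -0.001]
ft_force: [1.0, 0.2, 0.3]
grip_width: 0.0431
grip_force: 0.0
```

Emit:
servo_tool(rows=[0, 0, 0, -0.03, 0, 0, 0, 0, -0.02, 0, 0, -0.04, 0, 0, 0, 0, -0.04, 0, 0, 0, 0, 0, 0, 0, 0])

```text
time: 29.63
position: [0.3667, 0.2811, 0.2068]
tool_rot: [0.606, 0.796, -0.001, 0.001]
ft_force: [0.2, 0.8, 0.1]
grip_width: 0.0435
grip_force: 0.0
```

Run:
```python
from h import *
c=shot('side')
for q in('carrier1','carrier1_mid'):print([(np.round(d['at'],3).tolist(),round(d['score'],2)) for d in robot.place_of(c,q)])
x,y=proj(c,[.41,.36,.03])[0].astype(int);print(x,y)
y0=max(0,y-50);x0=max(0,x-70)
cv2.imwrite('pics/d.png',cv2.resize(c['pixels'][y0:y+60,x0:x+70,::-1],None,fx=5,fy=5,interpolation=3))
# wall overlay numbers
R=np.deg2rad(17.7);u=np.array([np.cos(R),np.sin(R)]);v=np.array([-u[1],u[0]])
ctr=np.array([.406,.3485])
for a,b in((110,75),(-110,75),(110,71)):
    print(a,b,(proj(c,[*(ctr+u*a/1e3+v*b/1e3),.04])[0]-[x0,y0])*5)
C=hsv(c,(7,180,150),(18,255,255)); n_,l,s,ce=cv2.connectedComponentsWithStats(C.astype(np.uint8))
for i in range(1,n_):
    if s[i,4]>25:
        w=ray(c,ce[i],.03)[0,:2]-ctr;print(s[i].tolist(),w@u,w@v)
mv((.43,.37,.0665),105.8)
```

```text
[([0.358, 0.302, 0.024], 0.96), ([0.347, 0.365, 0.024], 0.91), ([0.45, 0.363, 0.022], 0.68), ([0.341, 0.366, 0.052], 0.46)]
[([0.441, 0.392, 0.034], 0.64)]
190 380
110 75 [-26.54515947 268.77679368]
-110 75 [531.07907224 624.85649954]
110 71 [-18.04716829 257.82748868]
[222, 353, 18, 24, 236] -0.03848144695603743 -0.04539690448838862
[140, 373, 29, 32, 178] 0.04633098004245287 0.054158514694734414
[197, 397, 20, 18, 141] -0.044522831494368045 0.028940287484436125
yaw 105.56 pos [0.3659 0.2855 0.2064] d tool mm [ 64.1  84.4 140. ] turn -0.2 F [ 0.3  0.4 -0.8] w 0.0433 g 0.0 t 29.8
```

View pics/d.png

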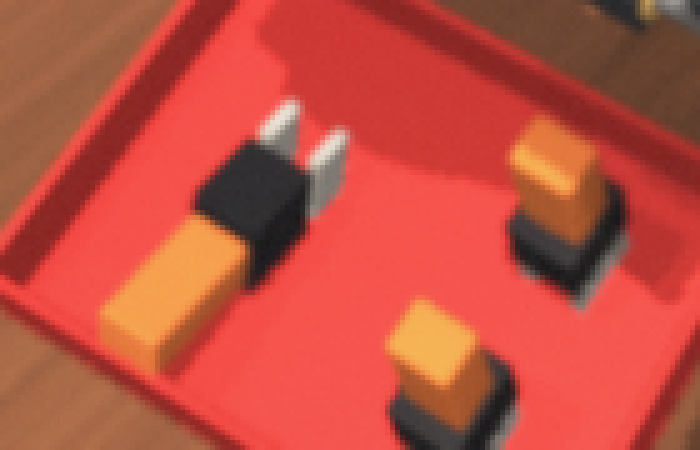

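Carrier1 lies flat inside the crate, and carriers 2 and 3 stand in it. Nothing needs mending, so carrier4 is next.

Emit:
servo_tool(rows=[0, -0.02, 0.011, 0, 0, 0, -0.035, 0.02, 0, 0, 0, -0.035, 0.02, 0, 0, 0, -0.035, 0.02, 0, 0, 0, -0.035, 0.02, 0, 0])

```text
time: 30.2
position: [0.4975, 0.1565, 0.2059]
tool_rot: [0.603, 0.798, 0.0, -0.0]
ft_force: [0.5, 0.5, 0.0]
grip_width: 0.0438
grip_force: 0.0
```

Emit:
servo_tool(rows=[0, -0.035, 0.0195, 0, 0, 0, -0.03, 0.016, 0, 0, 0, -0.015, 0.008, 0, 0, 0, -0.006, 0.003, 0, 0, 0, 0, 0, 0, 0])

```text
time: 30.62
position: [0.5648, 0.0863, 0.2055]
tool_rot: [0.604, 0.797, -0.0, -0.001]
ft_force: [-0.4, -0.4, 0.0]
grip_width: 0.0438
grip_force: 0.0
```

Run:
```python
from h import *
mv((.565,.084,.0665),105.8)
```

```text
yaw 105.64 pos [0.5648 0.0863 0.2055] d tool mm [ -2.3  -0.3 139. ] turn -0.2 F [-0.4 -0.4  0. ] w 0.0438 g 0.0 t 30.6
```

Emit:
servo_tool(rows=[0, -0.002, 0, 0.03, 0, 0, 0, 0, 0.035, 0, 0, 0, 0, 0.035, 0, 0, 0, 0, 0.02, 0, 0, 0, 0, 0.012, 0])

```text
time: 31.03
position: [0.5607, 0.0867, 0.0713]
tool_rot: [0.603, 0.798, -0.002, -0.003]
ft_force: [0.1, 0.1, 0.3]
grip_width: 0.0435
grip_force: 0.0
```

Emit:
servo_tool(rows=[0, 0, 0, 0.006, 0, 0, 0, 0, 0, 0, 0, 0, 0, 0, 0, 1, 0, 0, 0, 0, 1, 0, 0, 0, 0])

```text
time: 31.45
position: [0.5658, 0.0844, 0.0694]
tool_rot: [0.604, 0.797, 0.001, 0.001]
ft_force: [-0.5, 0.5, 0.8]
grip_width: 0.0365
grip_force: 0.0
```

Emit:
servo_tool(rows=[1, 0, 0, 0, 0, 1, 0, 0, 0, 0, 1, 0, 0, 0, 0, 1, 0, 0, 0.002, 0, 1, 0, 0, 0.002, 0])

```text
time: 31.87
position: [0.5653, 0.0838, 0.0649]
tool_rot: [0.604, 0.797, 0.0, 0.0]
ft_force: [-1.4, -1.0, 8.9]
grip_width: 0.0236
grip_force: 30.0
```

Emit:
servo_tool(rows=[1, 0, 0, 0.002, 0, 1, 0, 0, 0, 0, 1, 0, 0, 0.001, 0, 1, 0, 0, 0, 0, 1, 0, 0, 0, 0])

```text
time: 32.28
position: [0.5653, 0.0838, 0.0618]
tool_rot: [0.604, 0.797, 0.0, 0.0]
ft_force: [-1.8, -0.4, 8.0]
grip_width: 0.0236
grip_force: 30.0
```

Emit:
servo_tool(rows=[1, 0, 0, -0.003, 0, 1, 0, 0, -0.003, 0, 1, 0, 0, -0.004, 0, 1, 0, 0, -0.004, 0, 1, 0, 0, 0, 0])

```text
time: 32.7
position: [0.5655, 0.0839, 0.0758]
tool_rot: [0.604, 0.797, 0.0, 0.0]
ft_force: [-0.1, -0.1, 2.6]
grip_width: 0.0241
grip_force: 30.0
```

Emit:
servo_tool(rows=[1, 0, 0, -0.01, 0, 1, 0, 0, -0.025, 0, 1, 0, 0, -0.035, 0, 1, 0, 0, -0.035, 0, 1, 0, 0, -0.02, 0])

```text
time: 33.12
position: [0.5663, 0.0841, 0.2036]
tool_rot: [0.604, 0.797, 0.001, 0.002]
ft_force: [1.1, -0.3, 0.1]
grip_width: 0.0234
grip_force: 30.0
```

Emit:
servo_tool(rows=[1, 0.02, -0.006, 0, 0, 1, 0.036, -0.01, 0, 0, 1, 0.036, -0.01, 0, 0, 1, 0.036, -0.01, 0, 0, 1, 0.036, -0.01, 0, 0])

```text
time: 33.53
position: [0.4751, 0.2305, 0.2001]
tool_rot: [0.605, 0.797, -0.0, -0.0]
ft_force: [-0.0, 0.1, -0.7]
grip_width: 0.0239
grip_force: 30.0
```

Emit:
servo_tool(rows=[1, 0.036, -0.01, 0, 0, 1, 0.036, -0.01, 0, 0, 1, 0.036, -0.01, 0, 0, 1, 0.014, -0.004, 0, 0, 1, 0.007, -0.002, 0, 0])

```text
time: 33.95
position: [0.4047, 0.3458, 0.2]
tool_rot: [0.603, 0.798, -0.0, -0.0]
ft_force: [0.7, 0.3, 0.0]
grip_width: 0.0238
grip_force: 30.0
```

Emit:
servo_tool(rows=[1, 0, 0, 0, 0, 1, 0, 0, 0, 0, 1, 0, 0, 0, 0, 1, 0, 0, 0, 0, 1, 0, 0, 0, 0])

```text
time: 34.37
position: [0.4078, 0.3429, 0.2]
tool_rot: [0.605, 0.796, -0.0, 0.0]
ft_force: [-0.5, 0.4, -0.5]
grip_width: 0.0243
grip_force: 30.0
```

Run:
```python
from h import *
crate('6.png'); mv((.4075,.3437,.067),105.8)
```

```text
top crate [0.409 0.345] [0.162 0.225] 17.8 [[0.405, 0.35, 0.005]]
side crate [0.403 0.351] [0.155 0.228] 18.0 [[0.406, 0.35, 0.003]]
yaw 105.61 pos [0.4074 0.3435 0.2001] d tool mm [  0.2   0.2 133.1] turn -0.2 F [ 0.6  0.6 -2.1] w 0.0236 g 30.0 t 34.6
```

Emit:
servo_tool(rows=[1, 0, 0, 0.035, 0, 1, 0, 0, 0.035, 0, 1, 0, 0, 0.03, 0, 1, 0, 0, 0.018, 0, 1, 0, 0, 0.01, 0])

```text
time: 34.98
position: [0.4057, 0.343, 0.0695]
tool_rot: [0.604, 0.797, -0.002, -0.001]
ft_force: [-0.6, 0.4, -0.9]
grip_width: 0.0239
grip_force: 30.0
```

Emit:
servo_tool(rows=[1, 0, 0, 0.003, 0, 1, 0, 0, 0.002, 0, 1, 0, 0, 0, 0, 0, 0, 0, 0, 0, 0, 0, 0, 0, 0])

```text
time: 35.4
position: [0.4079, 0.3445, 0.0684]
tool_rot: [0.604, 0.797, 0.001, 0.001]
ft_force: [-0.3, -0.1, -0.3]
grip_width: 0.0307
grip_force: 0.0
```

Emit:
servo_tool(rows=[0, 0, 0, 0, 0, 0, 0, 0, 0, 0, 0, 0, 0, -0.015, 0, 0, 0, 0, -0.035, 0, 0, 0, 0, -0.04, 0])

```text
time: 35.82
position: [0.4054, 0.343, 0.1564]
tool_rot: [0.604, 0.797, -0.003, -0.001]
ft_force: [0.9, 0.6, 0.0]
grip_width: 0.0435
grip_force: 0.0
```

Emit:
servo_tool(rows=[0, 0, 0, -0.03, 0, 0, 0, 0, -0.02, 0, 0, -0.02, -0.004, 0, 0, 0, -0.038, -0.008, 0, 0, 0, -0.038, -0.008, 0, 0])

```text
time: 36.23
position: [0.4139, 0.246, 0.2082]
tool_rot: [0.603, 0.798, 0.001, 0.001]
ft_force: [0.5, 0.4, -0.3]
grip_width: 0.0433
grip_force: 0.0
```

Emit:
servo_tool(rows=[0, -0.039, -0.008, 0, 0, 0, -0.039, -0.008, 0, 0, 0, -0.039, -0.008, 0, 0, 0, -0.039, -0.008, 0, 0, 0, -0.039, -0.008, 0, 0])

```text
time: 36.65
position: [0.4276, 0.0458, 0.2076]
tool_rot: [0.604, 0.797, 0.0, 0.001]
ft_force: [1.4, 0.0, 0.1]
grip_width: 0.0439
grip_force: 0.0
```

Run:
```python
from h import *
mv((.455,-.338,.15),29)
c=shot('side','e.png');s=shot('top')
for k in(c,s):
    for q in('carrier1','bar_center'):print([(np.round(d['at'],3).tolist(),round(d['score'],2)) for d in robot.place_of(k,q)])
x,y=proj(c,[.41,.36,.03])[0].astype(int);print(x,y)
y0=max(0,y-50);x0=max(0,x-70)
cv2.imwrite('pics/e.png',cv2.resize(c['pixels'][y0:y+60,x0:x+70,::-1],None,fx=5,fy=5,interpolation=3))
```

```text
yaw 105.69 pos [0.4276 0.0458 0.2076] d tool mm [-376.9  -77.4   57.6] turn 76.7 F [1.4 0.  0.1] w 0.0439 g 0.0 t 36.6
[([0.737, 0.12, 0.004], 0.86), ([0.364, 0.302, 0.025], 0.82), ([0.348, 0.365, 0.024], 0.64), ([0.405, 0.344, 0.018], 0.64), ([0.45, 0.363, 0.024], 0.63), ([0.734, -0.052, 0.011], 0.59), ([0.402, 0.35, 0.005], 0.27)]
[([0.455, -0.339, 0.017], 0.6)]
[([0.345, 0.368, 0.026], 0.78), ([0.363, 0.302, 0.027], 0.72), ([0.409, 0.351, 0.028], 0.63), ([0.45, 0.362, 0.026], 0.61), ([0.742, 0.116, 0.01], 0.6), ([0.734, -0.054, 0.008], 0.49), ([0.408, 0.342, 0.054], 0.45)]
[([0.455, -0.338, 0.018], 0.62)]
190 380
```

View pics/e.png

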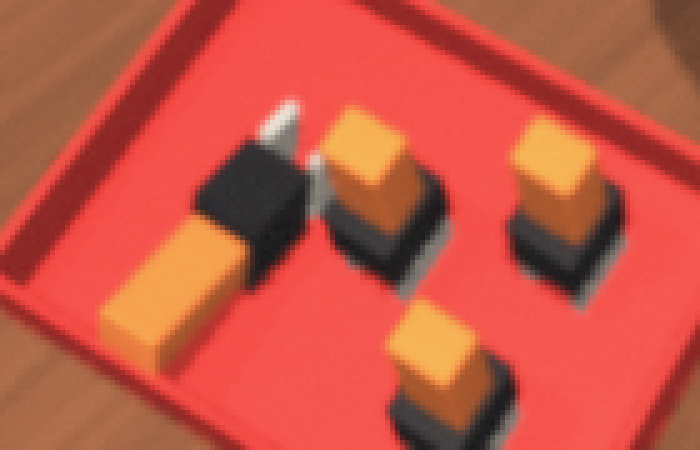

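All four carriers are in the crate. Now for the bar.

Emit:
servo_tool(rows=[0, -0.038, -0.008, 0, 0, 0, -0.038, -0.008, 0, 0, 0, -0.038, -0.008, 0, 0, 0, -0.038, -0.008, 0, 0, 0, -0.038, -0.008, 0, 0])

```text
time: 37.37
position: [0.441, -0.1456, 0.2071]
tool_rot: [0.602, 0.798, 0.0, -0.0]
ft_force: [0.4, -0.3, 0.0]
grip_width: 0.0434
grip_force: 0.0
```

```bash
cat >> h.py <<'E'
def bar(c,z=.014):
    m=[d for d in robot.outline_of(c,'bar')]
    if not m: print('none');return
    for d in m[:2]:
        r=d['region']; w=ray(c,np.argwhere(r)[:,::-1],z)[:,:2]
        b=rect(c,cc(r),z); u,s,vt=np.linalg.svd(w-w.mean(0),full_matrices=False)
        print('bar',round(d['score'],2),r.sum(),'rect',np.round(b[0],4),np.round(b[1],3),round(float(b[2]),1),'pca',np.round(w.mean(0),4),round(np.degrees(np.arctan2(vt[0,1],vt[0,0]))%180,1))
    yel=hsv(c,(22,150,120),(34,255,255))&cv2.dilate(m[0]['region'].astype(np.uint8),np.ones((5,5))).astype(bool)
    if yel.sum()>5: print('grip',yel.sum(),np.round(ray(c,np.argwhere(cc(yel))[:,::-1].mean(0),z+.004),4))
E
python3 - <<'E'
from h import *
for n in('top','side'):
    c=shot(n); bar(c); print([(np.round(d['at'],3).tolist(),round(d['score'],2)) for d in robot.place_of(c,'bar_center')])
mv((.455,-.338,.15),29)
E
```

```text
bar 0.49 156 rect [ 0.342  -0.3957] [0.015 0.065] 28.1 pca [ 0.3415 -0.3961] 26.2
[]
bar 0.78 245 rect [ 0.5522 -0.2869] [0.026 0.099] 29.9 pca [ 0.5487 -0.2896] 27.2
[]
yaw 105.82 pos [ 0.4401 -0.1438  0.2068] d tool mm [-191.   -38.6   56.5] turn 76.8 F [-1.3  0.2  0.2] w 0.0438 g 0.0 t 37.7
```

Run:
```python
from h import *
c=shot('top')
w=ray(c,[(398,208),(464,329)],.015);print(w,w.mean(0),np.degrees(np.arctan2(*(w[0]-w[1])[[1,0]])),np.linalg.norm(w[0]-w[1]))
c['pixels']=cv2.imread('pics/top0.png')[:,:,::-1]
k=cv2.imread('pics/top0.png'); h=cv2.cvtColor(k,cv2.COLOR_BGR2HSV)
box=np.zeros(h.shape[:2],bool);box[200:340,385:480]=1
m=cc((h[...,1]<90)&(h[...,2]>120)&box|(cv2.inRange(h,np.array((22,150,120)),np.array((34,255,255)))>0)&box)
print(m.sum(),rect(c,m,.016))
y=cc((cv2.inRange(h,np.array((22,150,120)),np.array((34,255,255)))>0)&box);print(y.sum(),rect(c,y,.022))
```

```text
[[ 0.59685065 -0.27039674  0.015     ]
 [ 0.31403393 -0.41406709  0.015     ]] [ 0.45544229 -0.34223191  0.015     ] 26.93048157091717 0.3172167488472953
938 (array([ 0.456296  , -0.34016132], dtype=float32), [np.float32(0.028087594), np.float32(0.3198935)], np.float32(25.028383))
224 (array([ 0.4553151 , -0.33846682], dtype=float32), [np.float32(0.027910287), np.float32(0.045939844)], np.float32(24.858923))
```

Emit:
servo_tool(rows=[0, -0.038, -0.008, 0, 0, 0, -0.038, -0.008, 0, 0, 0, -0.038, -0.008, 0, 0, 0, -0.038, -0.008, 0, 0, 0, -0.038, -0.007, 0, 0])

```text
time: 38.13
position: [0.4549, -0.339, 0.2071]
tool_rot: [0.603, 0.798, 0.0, -0.0]
ft_force: [0.9, -0.4, 0.1]
grip_width: 0.0435
grip_force: 0.0
```

Emit:
servo_tool(rows=[0, 0, 0, 0, 7, 0, 0, 0, 0, 7, 0, 0, 0, 0, 7, 0, 0, 0, 0, 7, 0, 0, 0, 0, 7])

```text
time: 38.55
position: [0.4549, -0.3373, 0.2069]
tool_rot: [0.817, 0.577, 0.0, -0.001]
ft_force: [-0.5, 0.6, 0.1]
grip_width: 0.0435
grip_force: 0.0
```

Emit:
servo_tool(rows=[0, 0, 0, 0, 7, 0, 0, 0, 0, 7, 0, 0, 0, 0, 7, 0, 0, 0, 0, 7, 0, 0, 0, 0, 7])

```text
time: 38.97
position: [0.455, -0.3372, 0.207]
tool_rot: [0.952, 0.305, -0.0, -0.001]
ft_force: [-0.9, 0.1, -0.8]
grip_width: 0.0438
grip_force: 0.0
```

Emit:
servo_tool(rows=[0, 0, 0, 0, 7, 0, 0, 0, 0, 0, 0, 0, 0, 0, 0, 0, 0, 0, 0, 0, 0, 0, 0, 0, 0])

```text
time: 39.38
position: [0.4546, -0.3389, 0.2071]
tool_rot: [0.969, 0.249, -0.0, -0.0]
ft_force: [-0.3, -0.4, -0.2]
grip_width: 0.0436
grip_force: 0.0
```

Run:
```python
from h import *
mv((.454,-.338,.006),28)
for n in('top','side'):
    c=shot(n); bar(c); print([(np.round(d['at'],3).tolist(),round(d['score'],2)) for d in robot.place_of(c,'bar_center')])
```

```text
yaw 28.82 pos [ 0.4546 -0.3389  0.2071] d tool mm [ -0.   -1.1 201.1] turn 0.8 F [-0.3 -0.4 -0.2] w 0.0436 g 0.0 t 39.4
none
[([0.454, -0.338, 0.011], 0.89)]
none
[]
```

Emit:
servo_tool(rows=[0, 0, 0, 0.03, 1.8, 0, 0, 0, 0.035, 0, 0, 0, 0, 0.035, 0, 0, 0, 0, 0.03, 0, 0, 0, 0, 0.02, 0])

```text
time: 40.1
position: [0.4532, -0.3387, 0.0543]
tool_rot: [0.973, 0.232, -0.001, -0.002]
ft_force: [-0.1, 0.9, -0.4]
grip_width: 0.0432
grip_force: 0.0
```

Emit:
servo_tool(rows=[0, 0, 0, 0.015, 0, 0, 0, 0, 0.012, 0, 0, 0, 0, 0.008, 0, 0, 0, 0, 0.006, 0, 0, 0, 0, 0.004, 0])

```text
time: 40.52
position: [0.4545, -0.3399, 0.0119]
tool_rot: [0.973, 0.232, 0.0, 0.0]
ft_force: [-0.6, 0.7, -0.1]
grip_width: 0.0436
grip_force: 0.0
```

Emit:
servo_tool(rows=[0, 0, 0, 0.003, 0, 0, 0, 0, 0.002, 0, 0, 0, 0, 0, 0, 0, 0, 0, 0, 0, 0, 0, 0, 0, 0])

```text
time: 40.93
position: [0.4546, -0.3399, 0.0076]
tool_rot: [0.973, 0.232, 0.0, 0.0]
ft_force: [-0.9, 0.5, 0.7]
grip_width: 0.0437
grip_force: 0.0
```

Emit:
servo_tool(rows=[1, 0, 0, 0, 0, 1, 0, 0, 0, 0, 1, 0, 0, 0, 0, 1, 0, 0, 0, 0, 1, 0, 0, 0, 0], newtons=50)

```text
time: 41.35
position: [0.4542, -0.3395, 0.0071]
tool_rot: [0.973, 0.232, -0.0, -0.0]
ft_force: [-0.4, 0.7, 1.1]
grip_width: 0.0235
grip_force: 50.0
```

Emit:
servo_tool(rows=[1, 0, 0, 0, 0, 1, 0, 0, 0, 0, 1, 0, 0, -0.01, 0, 1, 0, 0, -0.02, 0, 1, 0, 0, 0, 0])

```text
time: 41.77
position: [0.4557, -0.3411, 0.0396]
tool_rot: [0.973, 0.232, 0.001, 0.002]
ft_force: [0.1, -0.6, -2.1]
grip_width: 0.0236
grip_force: 50.0
```

Run:
```python
from h import *
mv((.454,-.338,.2),27)
for n in('top','side'):
    c=shot(n,'f_%s.png'%n); bar(c,.036+.007); print([(np.round(d['at'],3).tolist(),round(d['score'],2)) for d in robot.place_of(c,'bar_center')])
```

```text
yaw 26.87 pos [ 0.4557 -0.3411  0.0396] d tool mm [ 1.000e-01 -2.800e+00 -1.604e+02] turn -0.1 F [ 0.1 -0.6 -2.1] w 0.0236 g 50.0 t 41.8
bar 0.66 70 rect [ 0.5865 -0.2768] [0.013 0.031] 24.3 pca [ 0.5866 -0.2769] 25.2
[([0.347, 0.366, 0.024], 0.38)]
bar 0.67 233 rect [ 0.5564 -0.2874] [0.024 0.096] 29.3 pca [ 0.5542 -0.2894] 26.8
[]
```

Emit:
servo_tool(rows=[1, 0, 0, -0.02, 0, 1, 0, 0, -0.035, 0, 1, 0, 0, -0.04, 0, 1, 0, 0, -0.04, 0, 1, 0, 0, -0.03, 0])

```text
time: 42.48
position: [0.4546, -0.3399, 0.2043]
tool_rot: [0.973, 0.232, 0.0, 0.001]
ft_force: [1.0, 0.3, -2.4]
grip_width: 0.0234
grip_force: 50.0
```

Emit:
servo_tool(rows=[1, 0.015, -0.013, 0, 0, 1, 0.027, -0.024, 0, 0, 1, 0.027, -0.024, 0, 0, 1, 0.027, -0.024, 0, 0, 1, 0.027, -0.024, 0, 0])

```text
time: 42.9
position: [0.5145, -0.1852, 0.2013]
tool_rot: [0.973, 0.232, -0.001, -0.001]
ft_force: [1.2, 0.4, -2.5]
grip_width: 0.0237
grip_force: 50.0
```

Emit:
servo_tool(rows=[1, 0.027, -0.024, 0, 0, 1, 0.027, -0.024, 0, 0, 1, 0.027, -0.024, 0, 0, 1, 0.027, -0.024, 0, 0, 1, 0.027, -0.024, 0, 0])

```text
time: 43.32
position: [0.5807, -0.0169, 0.2011]
tool_rot: [0.973, 0.232, -0.001, -0.0]
ft_force: [0.2, -0.8, -2.7]
grip_width: 0.0234
grip_force: 50.0
```

Emit:
servo_tool(rows=[1, 0.015, -0.014, 0, 0, 1, 0, 0, 0, -6.6, 1, 0, 0, 0, -6.6, 1, 0, 0, 0, -6.6, 1, 0, 0, 0, -6.6])

```text
time: 43.73
position: [0.5873, 0.0011, 0.2009]
tool_rot: [0.892, 0.451, -0.001, -0.001]
ft_force: [-0.7, -0.1, -1.5]
grip_width: 0.0234
grip_force: 50.0
```

Emit:
servo_tool(rows=[1, 0, 0, 0, -6.6, 1, 0, 0, 0, -6.6, 1, 0, 0, 0, -6.6, 1, 0, 0, 0, -6.6, 1, 0, 0, 0, -6.6])

```text
time: 44.15
position: [0.5873, 0.0006, 0.2009]
tool_rot: [0.728, 0.686, -0.001, -0.001]
ft_force: [-0.0, 0.6, -2.5]
grip_width: 0.0235
grip_force: 50.0
```

Emit:
servo_tool(rows=[1, 0, 0, 0, -6.6, 1, 0, 0, 0, -6.6, 1, 0, 0, 0, -6.6, 1, 0, 0, 0, 0, 1, 0, 0, 0, 0])

```text
time: 44.57
position: [0.5875, 0.0006, 0.2012]
tool_rot: [0.603, 0.798, -0.0, -0.001]
ft_force: [1.2, -0.9, -1.7]
grip_width: 0.0233
grip_force: 50.0
```

Run:
```python
from h import *
mv((.589,-.0007,.135),105.9)
for n in('top','side'):
    c=shot(n,'g_%s.png'%n); bar(c,.21)
    for q in('bar_center','bar_seat'):print(q,[(np.round(d['at'],3).tolist(),round(d['score'],2)) for d in robot.place_of(c,q)])
    print('ends',proj(c,[[.589-.2740*s,-.0007+.9617*s,.21] for s in(-.16,.16)]))
k=np.vstack([cv2.imread('pics/g_top.png')[130:330,150:450],cv2.imread('pics/g_side.png')[90:290,150:450]])
cv2.imwrite('pics/g.png',cv2.resize(np.hstack([k[:200],k[200:]]),None,fx=1.33,fy=2))
```

```text
yaw 105.89 pos [0.5875 0.0006 0.2012] d tool mm [-1.7  1.2 66.2] turn -0.0 F [ 1.2 -0.9 -1.7] w 0.0233 g 50.0 t 44.6
bar 0.79 389 rect [ 0.6224 -0.1171] [0.017 0.076] 104.8 pca [ 0.6028 -0.0475] 105.8
bar_center []
bar_seat []
ends [[363.80975432 169.86063133]
 [204.75518586 213.2487643 ]]
bar 0.62 829 rect [0.5655 0.0671] [0.035 0.191] 110.1 pca [0.5713 0.0613] 107.4
bar 0.27 2221 rect [0.6008 0.3089] [0.091 0.112] 16.1 pca [0.6021 0.314 ] 170.6
grip 157 [[0.5875 0.0081 0.214 ]]
bar_center [([0.588, 0.002, 0.213], 0.73)]
bar_seat [([0.589, 0.0, 0.085], 0.97), ([0.362, 0.304, 0.023], 0.7)]
ends [[312.51473625 103.63917959]
 [225.41337966 202.80100286]]
```

View pics/g.png

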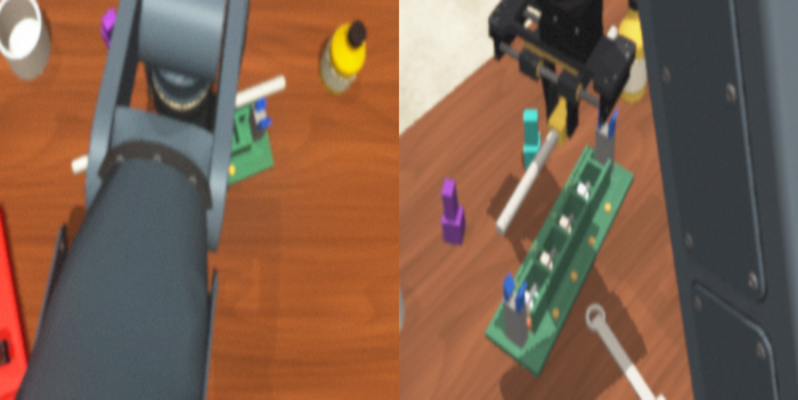

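The bar hangs along the row, with its ends at about (206,211) and (363,171) in the top view. That matches the wanted line within a pixel, so I'm lowering it.

Emit:
servo_tool(rows=[1, -0.001, 0.001, 0.02, 0, 1, 0, 0, 0.025, 0, 1, 0, 0, 0.02, 0, 1, 0, 0, 0.012, 0, 1, 0, 0, 0.006, 0])

```text
time: 45.38
position: [0.5881, -0.0, 0.1171]
tool_rot: [0.602, 0.799, -0.001, -0.002]
ft_force: [0.0, 1.5, -1.8]
grip_width: 0.0232
grip_force: 50.0
```

Emit:
servo_tool(rows=[1, 0, 0, 0.003, 0, 1, 0, 0, 0, 0, 1, 0, 0, 0, 0, 1, 0, 0, 0, 0, 1, 0, 0, 0, 0])

```text
time: 45.8
position: [0.5901, -0.0003, 0.1171]
tool_rot: [0.601, 0.799, 0.0, 0.001]
ft_force: [-0.2, 0.2, -2.8]
grip_width: 0.0237
grip_force: 50.0
```

Run:
```python
from h import *
mv((.589,-.0007,.08),105.9)
K=[]
for n in('top','side'):
    c=shot(n); z=.12
    for q in('bar_center','bar_seat'):print(q,[(np.round(d['at'],3).tolist(),round(d['score'],2)) for d in robot.place_of(c,q)])
    for s in(-.142,.142):
        x,y=proj(c,[.589-.2740*s,-.0007+.9617*s,.11])[0].astype(int)
        K.append(cv2.resize(c['pixels'][y-22:y+22,x-28:x+28,::-1],(392,296),interpolation=2))
cv2.imwrite('pics/k.png',np.vstack([np.hstack(K[:2]),np.hstack(K[2:])]))
```

```text
yaw 106.07 pos [ 5.901e-01 -3.000e-04  1.171e-01] d tool mm [-0.1 -1.2 37.1] turn 0.2 F [-0.2  0.2 -2.8] w 0.0237 g 50.0 t 45.8
bar_center []
bar_seat []
bar_center [([0.348, 0.364, 0.024], 0.69), ([0.589, -0.003, 0.081], 0.59), ([0.588, -0.002, 0.125], 0.56)]
bar_seat [([0.588, -0.0, 0.083], 0.8)]
```

View pics/k.png

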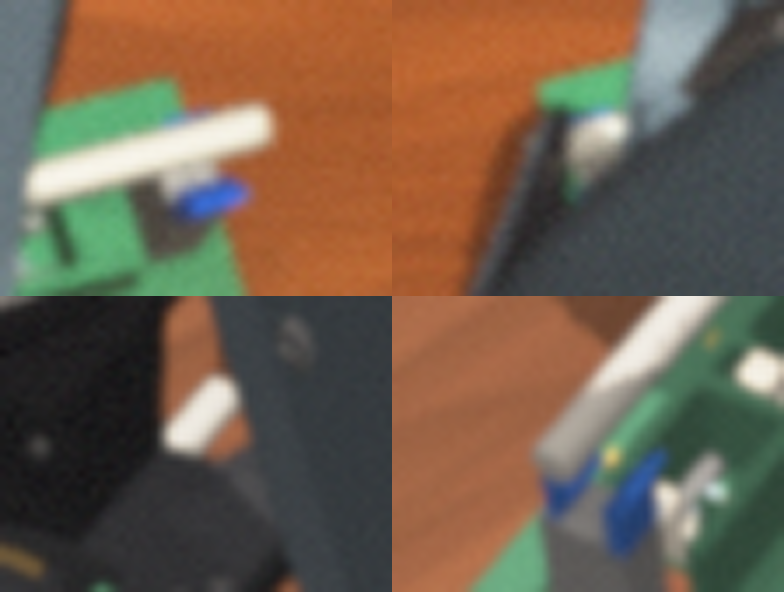

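The top crop shows the rod a bit towards the jaw (+x) side of the right-hand clip. I'm shifting it -1.5 mm in tool y and pressing in slowly.

Emit:
servo_tool(rows=[1, 0, -0.0015, 0.003, 0.2, 1, 0, 0, 0.004, 0, 1, 0, 0, 0.004, 0, 1, 0, 0, 0.002, 0, 1, 0, 0, 0, 0])

```text
time: 46.52
position: [0.5873, -0.0005, 0.1021]
tool_rot: [0.603, 0.798, -0.0, -0.001]
ft_force: [-0.2, -0.5, -2.6]
grip_width: 0.0239
grip_force: 50.0
```

Emit:
servo_tool(rows=[1, 0, 0, 0.002, 0, 1, 0, 0, 0.002, 0, 1, 0, 0, 0.002, 0, 1, 0, 0, 0, 0, 1, 0, 0, 0, 0])

```text
time: 46.93
position: [0.5878, -0.0006, 0.0969]
tool_rot: [0.603, 0.798, -0.0, -0.0]
ft_force: [-0.0, 0.1, -2.5]
grip_width: 0.0236
grip_force: 50.0
```

Run:
```python
from h import *
mv((.589,-.0007,.08),105.9)
K=[]
for n in('top','side'):
    c=shot(n)
    for s in(-.142,.142):
        x,y=proj(c,[.589-.2740*s,-.0007+.9617*s,.11])[0].astype(int)
        K.append(cv2.resize(c['pixels'][y-22:y+22,x-28:x+28,::-1],(392,296),interpolation=2))
cv2.imwrite('pics/l.png',np.hstack([K[0],K[3]]))
```

```text
yaw 105.86 pos [ 0.5878 -0.0006  0.0969] d tool mm [-0.4  1.1 16.9] turn -0.0 F [-0.   0.1 -2.5] w 0.0236 g 50.0 t 46.9
```

View pics/l.png

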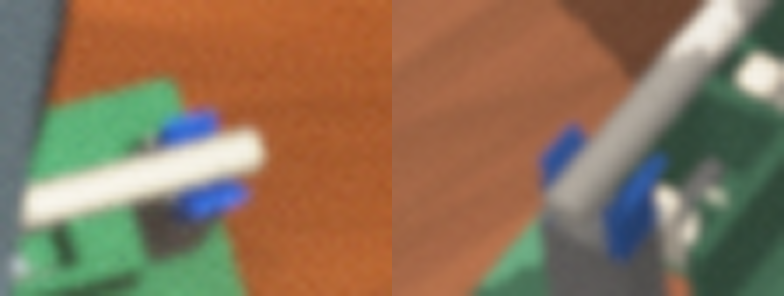

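The rod sits between cheek and jaw in both clips. I've used up my picture allowance (one over, in fact), so from here I go by forces and positions.

Emit:
servo_tool(rows=[1, 0, 0, 0.002, 0, 1, 0, 0, 0.002, 0, 1, 0, 0, 0.001, 0, 1, 0, 0, 0, 0, 1, 0, 0, 0, 0])

```text
time: 47.45
position: [0.5883, -0.0008, 0.0925]
tool_rot: [0.603, 0.798, 0.0, 0.0]
ft_force: [-0.6, -0.6, 3.1]
grip_width: 0.0235
grip_force: 50.0
```

Emit:
servo_tool(rows=[1, 0, 0, 0.002, 0, 1, 0, 0, 0.001, 0, 1, 0, 0, 0.001, 0, 1, 0, 0, 0, 0, 1, 0, 0, 0, 0])

```text
time: 47.87
position: [0.5878, -0.0007, 0.0876]
tool_rot: [0.603, 0.798, -0.0, -0.0]
ft_force: [-0.8, -1.1, -1.1]
grip_width: 0.0233
grip_force: 50.0
```

Emit:
servo_tool(rows=[1, 0, 0, 0.002, 0, 1, 0, 0, 0.001, 0, 1, 0, 0, 0.001, 0, 1, 0, 0, 0, 0, 1, 0, 0, 0, 0])

```text
time: 48.28
position: [0.5877, -0.0005, 0.0835]
tool_rot: [0.603, 0.798, -0.0, -0.0]
ft_force: [0.3, 0.2, -3.6]
grip_width: 0.0237
grip_force: 50.0
```

Emit:
servo_tool(rows=[1, 0, 0, 0.001, 0, 1, 0, 0, 0.001, 0, 1, 0, 0, 0.001, 0, 1, 0, 0, 0, 0, 1, 0, 0, 0, 0])

```text
time: 48.7
position: [0.588, -0.0005, 0.0809]
tool_rot: [0.603, 0.798, 0.0, -0.0]
ft_force: [0.8, 0.7, -2.5]
grip_width: 0.0231
grip_force: 50.0
```

Emit:
servo_tool(rows=[1, 0, 0, 0.001, 0, 1, 0, 0, 0.001, 0, 1, 0, 0, 0, 0, 1, 0, 0, 0, 0, 1, 0, 0, 0, 0])

```text
time: 49.12
position: [0.5881, -0.0006, 0.08]
tool_rot: [0.603, 0.798, 0.0, 0.0]
ft_force: [-1.9, 0.3, 5.0]
grip_width: 0.0233
grip_force: 50.0
```

Emit:
servo_tool(rows=[1, 0, 0, 0.001, 0, 1, 0, 0, 0, 0, 1, 0, 0, 0, 0, 1, 0, 0, 0, 0, 1, 0, 0, 0, 0])

```text
time: 49.53
position: [0.5881, -0.0006, 0.08]
tool_rot: [0.603, 0.798, 0.0, 0.0]
ft_force: [-2.7, 0.7, 11.9]
grip_width: 0.0236
grip_force: 50.0
```

Emit:
servo_tool(rows=[1, 0, 0, -0.001, 0, 0.2, 0, 0, 0, 0, 0.2, 0, 0, 0, 0, 0.2, 0, 0, 0, 0, 0.2, 0, 0, 0, 0])

```text
time: 49.95
position: [0.5879, -0.0007, 0.0787]
tool_rot: [0.603, 0.798, -0.0, -0.0]
ft_force: [-0.3, -0.2, 0.3]
grip_width: 0.0338
grip_force: 0.0
```

Emit:
servo_tool(rows=[0, 0, 0, 0, 0, 0, 0, 0, 0, 0, 0, 0, 0, -0.01, 0, 0, 0, 0, -0.025, 0, 0, 0, 0, -0.04, 0])

```text
time: 50.37
position: [0.585, -0.0002, 0.1518]
tool_rot: [0.603, 0.798, -0.002, -0.004]
ft_force: [1.4, 0.2, 0.2]
grip_width: 0.0432
grip_force: 0.0
```

Emit:
servo_tool(rows=[0, 0, 0, -0.04, 0, 0, 0, 0, -0.04, 0, 0, -0.04, -0.01, 0, 0, 0, -0.04, -0.01, 0, 0, 0, -0.04, -0.01, 0, 0])

```text
time: 50.78
position: [0.5923, -0.1249, 0.2365]
tool_rot: [0.602, 0.799, 0.0, 0.002]
ft_force: [1.6, -0.4, -1.2]
grip_width: 0.0437
grip_force: 0.0
```

Emit:
servo_tool(rows=[0, -0.04, -0.01, 0, 0, 0, -0.04, -0.01, 0, 0, 0, -0.04, -0.01, 0, 0, 0, -0.04, -0.01, 0, 0, 0, -0.04, -0.01, 0, 0])

```text
time: 51.2
position: [0.598, -0.3322, 0.235]
tool_rot: [0.603, 0.798, 0.0, 0.0]
ft_force: [0.5, -0.4, 0.1]
grip_width: 0.0438
grip_force: 0.0
```

Run:
```python
from h import *
mv((.589,-.0007,.08),105.9)
for n in('top','side'):
    c=shot(n,'z_%s.png'%n); bar(c,.086)
    for q in('bar_center','bar_seat','crate','carrier1','mug','spanner','oil','block'):print(q,[(np.round(d['at'],3).tolist(),round(d['score'],2)) for d in robot.place_of(c,q)])
    for q in('jaw1',): print(q,[(np.round(d['at'],3).tolist(),round(d['score'],2)) for d in robot.spot_in(c,q)])
    h=cv2.cvtColor(c['pixels'],cv2.COLOR_RGB2HSV)
    P=proj(c,[[.589-.2740*s,-.0007+.9617*s,.088] for s in np.arange(-.19,.191,.004)])
    print([(int(1000*s),h[int(round(p[1])),int(round(p[0]))].tolist()) for s,p in zip(np.arange(-.19,.191,.004),P) if abs(s)<.035 or abs(s)>.145])
```

```text
yaw 105.85 pos [ 0.598  -0.3322  0.235 ] d tool mm [321.4  81.8 154.9] turn -0.0 F [ 0.5 -0.4  0.1] w 0.0438 g 0.0 t 51.2
bar 0.97 838 rect [0.5793 0.0369] [0.029 0.244] 104.6 pca [0.5814 0.0292] 106.0
bar 0.4 305 rect [0.3477 0.353 ] [0.03 0.05] 104.8 pca [0.3482 0.3525] 98.1
grip 237 [[ 5.9e-01 -5.0e-04  9.0e-02]]
bar_center [([0.586, -0.001, 0.086], 0.87)]
bar_seat [([0.592, -0.003, 0.086], 0.96), ([0.342, 0.364, 0.05], 0.55)]
crate [([0.41, 0.345, 0.056], 0.64)]
carrier1 [([0.733, -0.055, 0.01], 0.84), ([0.347, 0.369, 0.024], 0.8), ([0.453, 0.361, 0.024], 0.69), ([0.366, 0.302, 0.026], 0.65), ([0.739, 0.118, 0.01], 0.57)]
mug [([0.729, 0.277, 0.0], 0.92)]
spanner [([0.36, 0.302, 0.055], 0.64), ([0.731, 0.275, -0.002], 0.18)]
oil [([0.705, -0.285, 0.0], 0.62)]
block [([0.59, -0.004, 0.002], 0.76), ([0.403, 0.354, 0.001], 0.28)]
jaw1 []
[(-190, [11, 185, 168]), (-186, [11, 183, 164]), (-182, [11, 183, 166]), (-178, [11, 179, 167]), (-174, [12, 186, 162]), (-169, [11, 181, 165]), (-165, [11, 174, 164]), (-161, [13, 103, 189]), (-157, [23, 21, 238]), (-153, [23, 23, 236]), (-149, [23
[... 1578 characters left out ...]
149, [18, 6, 216]), (-145, [17, 10, 224]), (-33, [18, 28, 204]), (-29, [24, 44, 233]), (-25, [29, 108, 244]), (-21, [30, 136, 246]), (-17, [30, 137, 246]), (-13, [30, 137, 246]), (-9, [30, 137, 246]), (-5, [30, 138, 246]), (-1, [30, 137, 246]), (2, [30, 137, 246]), (6, [30, 137, 246]), (10, [30, 137, 246]), (14, [29, 144, 246]), (18, [25, 139, 231]), (22, [22, 51, 226]), (26, [19, 15, 237]), (30, [20, 13, 239]), (34, [20, 13, 240]), (146, [16, 12, 232]), (150, [18, 14, 239]), (154, [19, 15, 239]), (158, [19, 26, 213]), (162, [15, 24, 148]), (166, [20, 15, 102]), (170, [70, 81, 152]), (174, [70, 94, 168]), (178, [71, 93, 170]), (182, [71, 97, 169]), (186, [71, 94, 171]), (190, [70, 95, 170])]
```

The bar is seated and centred: grip from -21 to +21 mm, ends at ±160 mm. All four carriers are in the crate and the bystanders haven't moved, so I'm handing in.

Emit:
servo_tool(rows=[0, 0, 0, 0, 0, 0, 0, 0, 0, 0, 0, 0, 0, 0, 0])

```text
time: 52.55
position: [0.5984, -0.3304, 0.234]
tool_rot: [0.603, 0.798, 0.0, -0.0]
ft_force: [0.3, 0.5, 0.1]
grip_width: 0.0435
grip_force: 0.0
```

```bash
python3 -c "
from rig import robot
print(robot.hand_in())"
```

```text
the job is handed in; nothing more can be done
None
```

I handed the job in at about 52 s: all four carriers are in the crate, the locking bar is pressed home and centred in both clips, and the mug, spanner and oil bottle are where they stood. I checked the jaws by force and rod height rather than by a close-up, because I had already viewed 15 pictures, one over the limit of 14.

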